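# Change the batch under the curing lamp

### The job

The red vent covers under the lamp are cured: turn the lamp's dimmer right down to its off stop, then swing the lamp well clear of the mat to either side, lay all the red covers in the foam-lined case and lay all the cream, freshly painted ones on the curing mat, every one painted side up. Then, with the dimmer still off, bring the lamp back so that it hangs centred over the mat, and last turn the dimmer up fully to its end stop. Leave the bottles, cups and tape rolls where they stand.

Things in the scene. Friction and masses are not known exactly. Their poses are not given: they have to be found in the camera images.
- cured1_mid (a point): Centre of a finished, cured (red with white stripe) helmet vent cover: rigid plastic, about 60 g, 100 mm long (its x), 42 mm wide (its y), straight sides 22 mm high, flat underside, a 24 mm wide rib on top (30 mm high in all). This point is 15 mm above its underside; z out of its painted top. Starts on the mat, lying across it, gaps of 20 mm or more to the other red ones. May be absent.
- cured2_mid (a point): Centre of a finished, cured (red with white stripe) helmet vent cover: rigid plastic, about 60 g, 100 mm long (its x), 42 mm wide (its y), straight sides 22 mm high, flat underside, a 24 mm wide rib on top (30 mm high in all). This point is 15 mm above its underside; z out of its painted top. Starts on the mat, lying across it, gaps of 20 mm or more to the other red ones. May be absent.
- cured3_mid (a point): Centre of a finished, cured (red with white stripe) helmet vent cover: rigid plastic, about 60 g, 100 mm long (its x), 42 mm wide (its y), straight sides 22 mm high, flat underside, a 24 mm wide rib on top (30 mm high in all). This point is 15 mm above its underside; z out of its painted top. Starts on the mat, lying across it, gaps of 20 mm or more to the other red ones. May be absent.
- fresh1_mid (a point): Centre of a freshly painted, touch-dry (cream with blue stripe) helmet vent cover: rigid plastic, about 60 g, 100 mm long (its x), 42 mm wide (its y), straight sides 22 mm high, flat underside, a 24 mm wide rib on top (30 mm high in all). This point is 15 mm above its underside; z out of its painted top. Starts on the brown paper-covered board, whose top is 4 mm above the bench. May be absent.
- fresh2_mid (a point): Centre of a freshly painted, touch-dry (cream with blue stripe) helmet vent cover: rigid plastic, about 60 g, 100 mm long (its x), 42 mm wide (its y), straight sides 22 mm high, flat underside, a 24 mm wide rib on top (30 mm high in all). This point is 15 mm above its underside; z out of its painted top. Starts on the brown paper-covered board, whose top is 4 mm above the bench. May be absent.
- mat (a point): centre of the top of the dark grey curing mat, 170 mm (its x) by 250 mm (its y), flat, no rim, top 5 mm above the bench; z up. It is fixed to the bench.
- lamp (a joint): Angle (rad) of the lamp's swing arm about its post (at lamp_pivot). 0: the lamp hangs centred over the mat. Positive turns it anticlockwise seen from above (lamp towards the mat's -y side), negative the other way; range -1.8 to 1.8. Friction holds it where it is left; about 2 N at the handle moves it. It is well clear of the mat from about 60 degrees either way.
- lamp_handle (a point): Middle of the lamp's black upright round handle, 22 mm in diameter, free from 198 mm to 247 mm above the bench, on top of the centre of the silver bell-shaped lamp (132 mm in diameter, lower rim 137 mm above the bench). It rides with the arm on a circle of radius 180 mm about lamp_pivot; this point is 222 mm above the bench.
- lamp_pivot (a point): point on the axis of the upright lamp post, 180 mm above the bench, 180 mm from the mat's centre along the mat's +x. The post, 216 mm high, stands on a round foot 124 mm in diameter; the arm is a thin tube 180 mm above the bench.
- dimmer (a joint): angle (rad) of the lamp's dimmer knob on top of the grey box. 0: off, fully anticlockwise seen from above, against its end stop; 3.5: full power, fully clockwise, against its other end stop. Light friction (0.03 N m) holds it where it is left.
- dimmer_grip (a point): Point on the upright axis of the dimmer knob, 97 mm above the bench: the knob's orange bar grip, 48 mm long (this point's x), 14 mm thick, stands free from 74 to 104 mm above the bench on a disc 50 mm in diameter; turns with the knob. A white line on top marks the bar's -x end; red marks on the box show off and full. The grey box is 130 x 150 mm, 60 mm high, fixed.
- case_in (a point): centre of the foam floor inside the open aluminium case. Inside 306 mm (its x) by 206 mm (its y), the walls rise 50 mm above the foam, which is 40 mm above the bench; z up. The case is fixed; its lid leans open beyond its +y side, up to 290 mm above the bench.
- bottle1_mid (a point): centre of a black paint bottle, 36 mm diameter, 85 mm high; leave alone
- bottle2_mid (a point): centre of an amber paint bottle, 36 mm diameter, 85 mm high; leave alone
- bottle3_mid (a point): centre of an orange paint bottle, 36 mm diameter, 85 mm high; leave alone
- cup1_mid (a point): centre of an orange mixing cup, 70 mm diameter, 80 mm high; leave alone
- cup2_mid (a point): centre of a white mixing cup, 70 mm diameter, 80 mm high; leave alone
- tape1_mid (a point): centre of a lying roll of cream masking tape, 104 mm diameter, 35 mm high; leave alone
- tape2_mid (a point): centre of a lying roll of brown tape, 92 mm diameter, 45 mm high; leave alone
Things that resemble listed ones, but are neither listed nor needed, are in the scene too. Leave any green or purple look-alike of the part that bears cured1_mid alone. What is shaped like the part that bears fresh2_mid but yellow is not meant.

How it is judged:
By the outcome, as a careful person would: the job done as asked, in the order asked, and still so for the second after the job is handed in, with the robot touching nothing.
Of cured1, cured2, cured3 only 2 to 3 are there at a start; the rules pass over those that are not, and their reading is None.
Of fresh1, fresh2 only 1 to 2 are there at a start; the rules pass over those that are not, and their reading is None.
At some moment in a run one of fresh1, fresh2 may be knocked a few centimetres aside while the robot is not near it.
Once in a run the grip may slacken for a moment while it holds something.
It also fails if it takes over 210 s, if anything falls off the work surface, if the arm or the gripper's body presses on something with over 40 N, if the wrist force passes 120 N, or if a joint passes its speed limit or range.

### The arm

A 7-joint arm with a two-finger parallel gripper is mounted at the origin on the work surface. World frame = base frame: x ahead of the robot, y to its left, z up, the work surface at z = 0. Lengths are in m, angles in rad, forces in N, time in s.
With the tool pointing down it reaches from about 0.4 to 0.85 m from the base axis. Payload 4.5 kg.
Tool frame: the origin (TCP) lies at the very end of the fingers, on their centre line; the grasp point (between the pads) lies 19 mm behind it (r.pinch_z is the distance from the TCP to the grasp point, in m); z points along the fingers, y is the line along which they close (so a half turn about z gives the same grasp; the last joint's range is limited). The gripper opens to 88 mm and grips with 3 to 60 N. Pads are 18 mm wide; open, the fingers measure 123 mm over their backs; the gripper's body (75 mm by 187 mm) begins 45 mm behind the grasp point.
Start: joints at [1.293, 0.689, -0.195, 1.565, 0.157, 0.902, -0.215], TCP at [0.192, -0.595, 0.239] pointing down, gripper open.
Joint ranges: [-3.01, 3.01], [-0.46, 2.08], [-1.47, 1.51], [0.13, 2.56], [-1, 4.14], [0.04, 2.09], [-2.66, 2.66]. Speed limits (rad/s): [2.57, 2.57, 3.14, 3.14, 3.14, 3.14, 3.14].

### API

Orientations are given as a unit quaternion [x, y, z, w].
In Python, from plant import r, cams gives the robot as it stands.
- The arm moves only by the shell command python3 -m pendant 'ROWS' [FORCE]. ROWS is JSON, a list of rows, each a list of 3 entries, a list of its own where there are three numbers: the closure, from -1 (fully open) to 1 (shut), then the shift along the tool's x, y, z in mm, then the turn, a rotation vector about the tool's x, y, z in degrees. A call has 1 to 8 rows; each row shifts and turns the commanded pose from where the row before left it, along the tool's axes as they then stand; what a row does not reach is not made up. A row lasts 1/8 s, in which the tool goes at most 62.5 mm and 10.7 degrees, less where a joint would pass 70% of its speed; a pose out of reach is approached as far as the arm can. A call with a gripper value outside its range is refused whole. The fingers move at their own pace and stop on an object; FORCE is the grip in N (left out, the last holds). Time passes only in rows, so rows that do not move let the fingers close. It gives the time, the measured TCP pose, the force, the opening and the grip force at its end, in the units of the state.
- r.get_state(): the state, without advancing time (a new reading comes with each control period).
- cams.snapshot(name): name is "scene" or "top" or "wrist"; returns a dict with "img" (420x560x3 uint8, red, green, blue), "camera_matrix" (3x3 intrinsics, pixels), "camera_from_world" (4x4, takes a point from world to camera coordinates); the wrist camera has in their place "tool_from_camera" (4x4, takes a point from camera to tool coordinates, whose origin is the TCP and whose axes are the flange's). Camera axes: x right, y up, looking along -z (the intrinsics and any distortion apply to the point x, -y, -z); pixel columns grow to the right and rows downward; lengths in m; the calibration is good to about 2 mm. A picture is of the moment at which its call begins: read the wrist's pose just before it. There is no depth.
- r.finish_job(): hands the job in; it is judged then, once.
The state is a dict: "clock": time; "q": joint angles; "qd": joint speeds; "joint_torque": joint torques, N m; "tool_pos": TCP position; "eef_rot": TCP orientation; "contact_force": force on the tool from outside, world axes, zero at the start; "moment": the same for the moment, N m; "opening": opening from 0.0 (shut) to 1.0 (fully open); "finger_force": force on a finger pad.
Only numpy, scipy, OpenCV 4.12 (cv2) and the standard library are available. Lean on these libraries where they do the work, as an engineer would, in place of code of your own. Each camera call takes 0.05 s, during which the arm holds its last target. There are 200 camera calls.

## Working session

There is one attempt and no reset: what is moved stays moved. The work goes in short steps, Python scripts to look and compute and a shell command to move; the robot and the scene stay as the last step left them, time stands still between calls to the robot, and variables do not carry over. Pictures are saved under pics/ and viewed, at most 21 in all, crops included, and the job is handed in when it is done.

```bash
ls; mkdir -p pics; python3 - <<'E'
from plant import r,cams
import cv2
print(r.get_state(), r.pinch_z)
for n in("top","scene"):
    s=cams.snapshot(n); cv2.imwrite(f"pics/{n}0.png",s["img"][:,:,::-1]); print(s["camera_matrix"],s["camera_from_world"],[k for k in s])
s=cams.snapshot("wrist");print(s["tool_from_camera"],s["camera_matrix"])
E
```

```text
pics
{'clock': 0.0, 'q': array([ 1.29279123,  0.68997562, -0.19451805,  1.56632586,  0.15729816,
        0.90250841, -0.21511499]), 'qd': array([-0.0010817 , -0.00011535,  0.00193792, -0.00096221, -0.00031265,
        0.00227514, -0.00310995]), 'joint_torque': array([ 1.30029157e-04, -5.27564907e+01, -1.26723614e+00, -1.53429902e+01,
       -5.27932984e-02,  6.50344271e-03,  1.67278654e-04]), 'tool_pos': array([ 0.19149816, -0.59428096,  0.2379202 ]), 'eef_rot': array([ 9.87866010e-01,  1.55305871e-01, -2.05684192e-04, -8.89279681e-04]), 'contact_force': array([-0.05941753, -1.12445622,  0.18444428]), 'moment': array([ 0.02988884,  0.01299742, -0.0461779 ]), 'finger_force': 0.0, 'opening': 1.0026970172400034} 0.0187
[[404.80427074   0.         280.83845902]
 [  0.         404.80427074 212.31659748]
 [  0.           0.           1.        ]] [[ 0.02201035 -0.99971107  0.00965997 -0.10834673]
 [ 0.99828459  0.02250124  0.05405162 -0.49052073]
 [-0.05425337  0.00845371  0.99849142 -1.38503635]
 [ 0.          0.          0.          1.        ]] ['img', 'camera_matrix', 'camera_from_world']
[[387.18989769   0.         280.07314281]
 [  0.         387.18989769 212.48702073]
 [  0.           0.           1.        ]] [[-0.85089983  0.52508558  0.01595699  0.47967931]
 [-0.3315325  -0.56031413  0.7590351  -0.02318936]
 [ 0.40749931  0.64057257  0.65085413 -1.23698022]
 [ 0.          0.          0.          1.        ]] ['img', 'camera_matrix', 'camera_from_world']
[[ 4.21824811e-04  9.55153378e-01  2.96111208e-01  7.68623239e-02]
 [ 9.99999876e-01 -3.24684337e-04 -3.77227931e-04  6.22924860e-04]
 [-2.64167861e-04  2.96111330e-01 -9.55153396e-01 -1.46261931e-01]
 [ 0.00000000e+00  0.00000000e+00  0.00000000e+00  1.00000000e+00]] [[316.10075131   0.         277.54726747]
 [  0.         316.10075131 209.26412611]
 [  0.           0.           1.        ]]
```

View pics/top0.png

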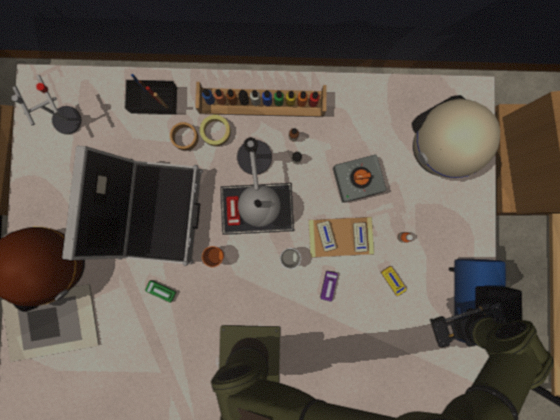

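View pics/scene0.png

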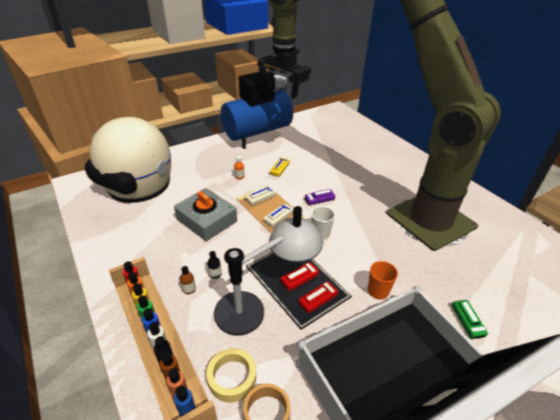

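The top view shows the dimmer at (361,178), the cream covers at (326,235) and (361,236), and the lamp at (260,205) with a red cover at (232,208). The scene view shows two red covers at (299,276) and (318,297). A third could be hidden under the lamp.

```bash
cat > h.py <<'E'
from plant import r,cams
import cv2, numpy as np
from scipy.spatial.transform import Rotation as Ro
def snap(n):
    s=r.get_state(); c=cams.snapshot(n); K=c["camera_matrix"]
    if n=="wrist":
        T=np.eye(4);T[:3,:3]=Ro.from_quat(s["eef_rot"]).as_matrix();T[:3,3]=s["tool_pos"]
        M=T@c["tool_from_camera"]
    else: M=np.linalg.inv(c["camera_from_world"])
    return c["img"],K,M
def save(img,f): cv2.imwrite("pics/"+f,img[:,:,::-1])
def ray(K,M,px,z):
    u,v=px; d=M[:3,:3]@np.array([(u-K[0,2])/K[0,0],-(v-K[1,2])/K[1,1],-1]); o=M[:3,3]
    return o+d*(z-o[2])/d[2]
def proj(K,M,p):
    c=np.linalg.inv(M)@np.r_[p,1]; return K[0,0]*c[0]/-c[2]+K[0,2], K[1,1]*-c[1]/-c[2]+K[1,2]
def mask(img,lo,hi):
    return cv2.inRange(cv2.cvtColor(img,cv2.COLOR_RGB2HSV),np.array(lo),np.array(hi))
def blobs(m,K,M,z,amin=15):
    "rotated boxes of mask blobs on plane z: area, px centre, world centre, long-axis yaw deg, sizes mm"
    out=[]
    for c in cv2.findContours(m,cv2.RETR_EXTERNAL,cv2.CHAIN_APPROX_NONE)[0]:
        if cv2.contourArea(c)<amin: continue
        w=np.array([ray(K,M,p[0],z)[:2] for p in c])*1000
        (x,y),(a,b),t=cv2.minAreaRect(w.astype(np.float32))
        if b>a: a,b,t=b,a,t+90
        px=c[:,0].mean(0)
        out.append((int(cv2.contourArea(c)),px.round(0).tolist(),(round(x,1),round(y,1)),round((t+90)%180-90,1),(round(a),round(b))))
    return sorted(out,reverse=True)
def yaw():
    X=Ro.from_quat(r.get_state()["eef_rot"]).as_matrix()[:,0]; return np.degrees(np.arctan2(X[1],X[0]))
def go(x,y,z,psi=None):
    "shift in mm in tool axes to TCP target (mm), and turn about tool z to reach tool-x yaw psi; shift given before and after turning"
    s=r.get_state(); R=Ro.from_quat(s["eef_rot"]).as_matrix(); d=np.array([x,y,z])-s["tool_pos"]*1000
    print("shift",(R.T@d).round(1),"yaw",round(yaw(),1), "tilt",(R[:2,2]*57.3).round(2),"pos",(s["tool_pos"]*1000).round(1),"q7",round(s["q"][6],2),"t",round(s["clock"],1))
    if psi is not None: print(" turn z",round(-((psi-yaw()+180)%360-180),1), "shift after",(Ro.from_euler('z',psi,degrees=True).as_matrix()@np.diag([1,-1,-1])).T.dot(d).round(1))
E
python3 - <<'E'
from h import *
img,K,M=snap("top")
print("orange",blobs(mask(img,(3,150,120),(18,255,255)),K,M,.104))
print("red",blobs(mask(img,(175,120,80),(180,255,255))|mask(img,(0,120,80),(4,255,255)),K,M,.03))
print("mat",ray(K,M,(257.5,208.5),.005), [ray(K,M,p,.005) for p in [(222,185),(292,183),(294,231),(223,234)]])
print("handle",ray(K,M,(259,204),.247),"post",ray(K,M,(251,143),.216))
print("cream",[ray(K,M,p,.03) for p in [(326,235),(361,236)]])
print("box",ray(K,M,(361,178),.06),"knob",ray(K,M,(361,178),.1))
print("case",[ray(K,M,p,.09) for p in [(135,165),(199,167),(193,261),(128,258)]])
go(*(ray(K,M,(361,178),.104)[:2]*1000),270)
big=cv2.resize(img[120:290,60:430],None,fx=2.1,fy=2.1,interpolation=cv2.INTER_CUBIC); save(big,"top_big.png")
E
```

```text
orange [(78, [362.0, 174.0], (620.4, -357.8), -80.5, (46, 25)), (31, [362.0, 181.0], (595.8, -356.7), -88.7, (36, 13)), (21, [404.0, 238.0], (415.4, -497.8), 1.3, (23, 16)), (21, [220.0, 255.0], (344.8, 93.9), 1.7, (29, 10))]
red [(303, [233.0, 210.0], (495.7, 67.5), 4.7, (97, 42)), (42, [40.0, 86.0], (908.3, 744.0), -88.5, (28, 25)), (25, [314.0, 98.0], (893.5, -203.6), -89.0, (28, 25))]
mat [ 0.50474816 -0.01604213  0.005     ] [array([0.58398727, 0.10964739, 0.005     ]), array([ 0.5966648 , -0.13417974,  0.005     ]), array([ 0.42941335, -0.1445557 ,  0.005     ]), array([0.41360667, 0.10109922, 0.005     ])]
handle [ 0.50270667 -0.03200415  0.247     ] post [ 0.6866913  -0.00220434  0.216     ]
cream [array([ 0.41798308, -0.25287665,  0.03      ]), array([ 0.41720634, -0.37242803,  0.03      ])]
box [ 0.61192836 -0.36399599  0.06      ] knob [ 0.60615253 -0.35574941  0.1       ]
case [array([0.63311772, 0.38438345, 0.09      ]), array([0.63146309, 0.17494135, 0.09      ]), array([0.3243752 , 0.18423558, 0.09      ]), array([0.3295416 , 0.39438844, 0.09      ])]
shift [ 467.5 -101.1  -31.7] yaw 17.9 tilt [-0.02  0.05] pos [ 191.6 -594.6  238.2] q7 -0.22 t 0.2
```

View pics/top_big.png

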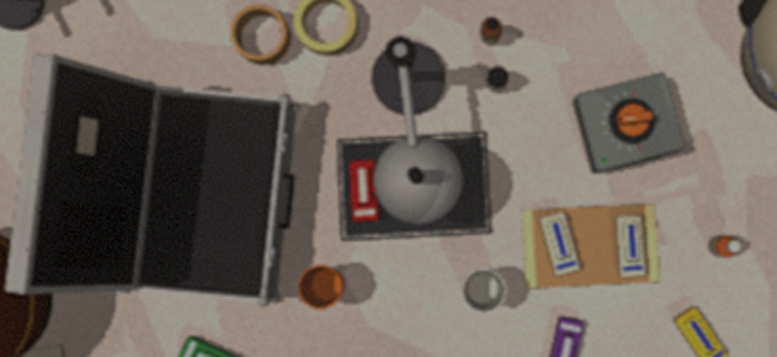

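The enlarged top view shows the dimmer bar at (633,118), lying roughly left-right. The mat spans (338,135)-(492,240), turned about 3°. The fresh covers are at (559,243) and (630,243). I'll hover over the dimmer next.

```bash
python3 -m pendant '[[-1,[30,-6,0],[0,0,0]],[-1,[50,-11,0],[0,0,0]],[-1,[60,-13,0],[0,0,0]],[-1,[60,-13,0],[0,0,0]],[-1,[60,-13,0],[0,0,0]],[-1,[60,-13,0],[0,0,0]],[-1,[60,-13,0],[0,0,0]],[-1,[60,-13,0],[0,0,0]]]'; python3 -m pendant '[[-1,[20,-4,0],[0,0,0]],[-1,[0,0,0],[0,0,0]],[-1,[0,0,0],[0,0,0]]]'
python3 - <<'E'
from h import *
img,K,M=snap("wrist"); save(img,"w1.png")
go(608,-357,200,0)
E
```

```text
clock: 1.2
tool_pos: [0.5828, -0.3683, 0.2385]
eef_rot: [0.988, 0.155, -0.0, 0.0]
contact_force: [0.5, 0.4, -0.5]
opening: 0.999
finger_force: 0.0
clock: 1.58
tool_pos: [0.5968, -0.3621, 0.2386]
eef_rot: [0.988, 0.154, -0.001, 0.001]
contact_force: [0.1, -0.7, 0.5]
opening: 1.001
finger_force: 0.0
shift [12.4 -1.6 38.7] yaw 17.6 tilt [-0.11 -0.1 ] pos [ 596.7 -362.3  238.7] q7 -0.87 t 1.6
 turn z 17.6 shift after [11.3 -5.3 38.7]
```

View pics/w1.png

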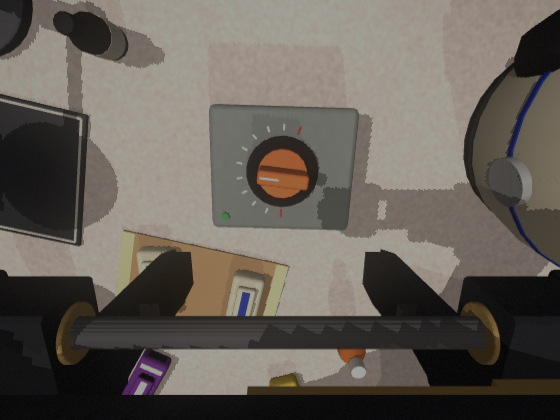

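The wrist view shows the knob at (283,172), with its white pointer to the left at (265,179). The off mark is at the bottom (281,212) and the full mark at the top (300,130). Off is therefore about 95° anticlockwise from here. I'll turn the hand so it straddles the bar.

```bash
python3 - <<'E'
from h import *
s=r.get_state()
K=cams.snapshot("wrist"); T=np.eye(4);T[:3,:3]=Ro.from_quat(s["eef_rot"]).as_matrix();T[:3,3]=s["tool_pos"];M=T@K["tool_from_camera"];K=K["camera_matrix"]
c=ray(K,M,(282.5,171.5),.072);print("disc",c)
for z,p in((.104,(281,212)),(.06,(281,212)),(.06,(300,130))):
    d=ray(K,M,p,z)-c;print(np.degrees(np.arctan2(d[1],d[0])))
a,b=ray(K,M,(258,172),.104),ray(K,M,(308,180),.104);print(a,b,np.degrees(np.arctan2(*(a-b)[1::-1])))
E
python3 -m pendant '[[-1,[8,0,0],[0,0,10]],[-1,[0,0,0],[0,0,10]],[-1,[0,0,0],[0,0,10]],[-1,[0,0,0],[0,0,10]],[-1,[0,0,0],[0,0,10]],[-1,[0,0,0],[0,0,10]],[-1,[0,0,0],[0,0,10]],[-1,[0,0,0],[0,0,10]]]'; python3 -m pendant '[[-1,[0,0,10],[0,0,10]],[-1,[0,0,10],[0,0,6]],[-1,[0,0,0],[0,0,0]],[-1,[0,0,0],[0,0,0]]]'
python3 - <<'E'
from h import *
img,K,M=snap("wrist"); save(img,"w2.png")
b=blobs(mask(img,(3,150,100),(18,255,255)),K,M,.104);print(b[:3])
go(608,-357,200,-80)
E
```

```text
disc [ 0.61655575 -0.36209831  0.072     ]
-165.47621369478037
-163.8230143815583
-6.147267084645013
[ 0.61496647 -0.33895064  0.104     ] [ 0.62167406 -0.38414355  0.104     ] 98.44228735054355
clock: 2.68
tool_pos: [0.6054, -0.3587, 0.2391]
eef_rot: [0.854, -0.52, 0.0, 0.0]
contact_force: [0.1, 1.0, 0.2]
opening: 1.0
finger_force: 0.0
clock: 3.18
tool_pos: [0.6064, -0.358, 0.2193]
eef_rot: [0.777, -0.63, 0.0, 0.0]
contact_force: [0.8, -0.1, -0.2]
opening: 0.999
finger_force: 0.0
[(1906, [271.0, 193.0], (613.5, -368.0), -43.8, (48, 44)), (43, [528.0, 46.0], (449.6, -518.3), -24.7, (8, 4))]
shift [-0.6 -1.5 19.5] yaw -78.1 tilt [ 0.05 -0.03] pos [ 606.6 -357.9  219.5] q7 -2.25 t 3.2
 turn z 1.9 shift after [-0.7 -1.5 19.5]
```

View pics/w2.png

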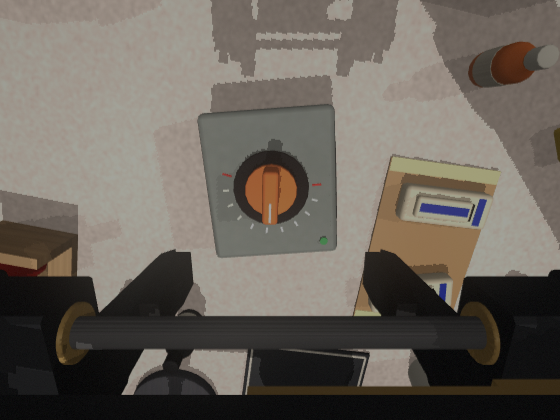

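The bar is now upright in the image at (270,195), in line with the fingers, and the disc is centred at (271,187).

```bash
python3 - <<'E'
from h import *
img,K,M=snap("wrist")
c=ray(K,M,(271,187),.072); a=ray(K,M,(271.5,167),.104); b=ray(K,M,(269.5,222),.104)
print(c,a,b,(a+b)/2, np.degrees(np.arctan2(*(a-b)[1::-1])))
m=(a+b)/2*1000; go(m[0],m[1],81,-78)
E
```

```text
[ 0.61482965 -0.3649456   0.072     ] [ 0.61869191 -0.38919242  0.104     ] [ 0.61066232 -0.34129437  0.104     ] [ 0.61467712 -0.3652434   0.104     ] -80.4834742363955
shift [  8.9  -6.1 138.5] yaw -78.1 tilt [ 0.06 -0.03] pos [ 606.8 -357.7  219.5] q7 -2.25 t 3.3
 turn z -0.1 shift after [  9.   -6.2 138.5]
```

```bash
python3 -m pendant '[[-1,[9,-6,0],[0,0,2]],[-1,[0,0,30],[0,0,0]],[-1,[0,0,35],[0,0,0]],[-1,[0,0,30],[0,0,0]],[-1,[0,0,25],[0,0,0]],[-1,[0,0,12],[0,0,0]],[-1,[0,0,6],[0,0,0]],[-1,[0,0,0],[0,0,0]]]' 20;  python3 -m pendant '[[1,[0,0,0],[0,0,0]],[1,[0,0,0],[0,0,0]],[1,[0,0,0],[0,0,0]],[1,[0,0,0],[0,0,0]],[1,[0,0,0],[0,0,0]],[1,[0,0,0],[0,0,0]]]' 20
```

```text
clock: 4.28
tool_pos: [0.6148, -0.365, 0.0813]
eef_rot: [0.765, -0.644, 0.0, -0.0]
contact_force: [-0.1, -0.3, -0.1]
opening: 0.998
finger_force: 0.0
clock: 5.03
tool_pos: [0.6145, -0.3647, 0.0807]
eef_rot: [0.765, -0.644, -0.0, 0.0]
contact_force: [-0.2, 0.5, -0.4]
opening: 0.341
finger_force: 0.0
```

```bash
python3 -m pendant '[[1,[0,0,0],[0,0,0]],[1,[0,0,0],[0,0,0]],[1,[0,0,0],[0,0,0]],[1,[0,0,0],[0,0,0]]]';  python3 -m pendant '[[1,[0,0,0],[0,0,-10]],[1,[0,0,0],[0,0,-10]],[1,[0,0,0],[0,0,-10]],[1,[0,0,0],[0,0,-10]],[1,[0,0,0],[0,0,-10]],[1,[0,0,0],[0,0,-10]],[1,[0,0,0],[0,0,-10]],[1,[0,0,0],[0,0,-10]]]'
python3 -m pendant '[[1,[0,0,0],[0,0,-4]],[1,[0,0,0],[0,0,-3]],[1,[0,0,0],[0,0,0]]]'; python3 -c "
from h import *
print(r.get_state()['moment'],yaw())"
```

```text
clock: 5.52
tool_pos: [0.6146, -0.3647, 0.0807]
eef_rot: [0.765, -0.644, 0.0, -0.0]
contact_force: [0.2, -0.5, 0.5]
opening: 0.159
finger_force: 20.0
clock: 6.52
tool_pos: [0.6172, -0.3615, 0.0807]
eef_rot: [1.0, 0.003, 0.002, -0.002]
contact_force: [4.0, 5.1, -2.3]
opening: 0.159
finger_force: 20.0
clock: 6.9
tool_pos: [0.6163, -0.3615, 0.0808]
eef_rot: [0.998, 0.061, 0.001, -0.002]
contact_force: [1.6, 13.2, 4.1]
opening: 0.161
finger_force: 9.7
[ 3.54861215 -0.30048538 -0.08259075] 6.960317404428764
```

```bash
python3 -m pendant '[[1,[0,0,0],[0,0,0]],[1,[0,0,0],[0,0,0]],[1,[0,0,0],[0,0,0]]]';  python3 -c "
from h import *
s=r.get_state();print(s['moment'],yaw(),s['q'])
img,K,M=snap('wrist');save(img,'w3.png')"
```

```text
clock: 7.28
tool_pos: [0.6163, -0.3613, 0.0808]
eef_rot: [0.998, 0.061, 0.001, -0.002]
contact_force: [2.1, 5.3, 1.0]
opening: 0.157
finger_force: 20.0
[ 1.04957366 -0.53849599  0.00121267] 6.957624914279155 [ 0.52891346  0.99522559 -0.12874881  1.37075821  0.14653375  0.78469568
 -1.09484616]
```

View pics/w3.png

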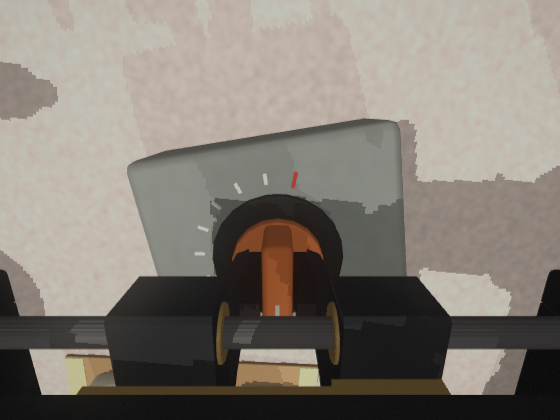

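The bar is held at (277,265) and follows the hand, with the white pointer end towards the bottom. Now small turns to feel for the stop.

```bash
for i in 1; do python3 -m pendant '[[1,[0,0,0],[0,0,-4]],[1,[0,0,0],[0,0,-3]],[1,[0,0,0],[0,0,0]],[1,[0,0,0],[0,0,0]]]' 20;  python3 -c "
from h import *
s=r.get_state();print(s['moment'],yaw())"; python3 -m pendant '[[1,[0,0,0],[0,0,-4]],[1,[0,0,0],[0,0,0]],[1,[0,0,0],[0,0,0]]]';  python3 -c "
from h import *
s=r.get_state();print(s['moment'],yaw())"; done
```

```text
clock: 7.82
tool_pos: [0.6163, -0.361, 0.0808]
eef_rot: [0.993, 0.122, 0.001, -0.002]
contact_force: [3.3, 6.5, 0.5]
opening: 0.157
finger_force: 20.0
[ 1.1635569  -0.47526816 -0.03470269] 13.968699445296597
clock: 8.2
tool_pos: [0.6163, -0.3609, 0.0808]
eef_rot: [0.988, 0.155, 0.002, -0.002]
contact_force: [2.5, 4.9, 0.5]
opening: 0.159
finger_force: 20.0
[ 1.21106451 -0.58657279 -0.42792158] 17.873904672783993
```

```bash
python3 -m pendant '[[1,[0,0,0],[0,0,-3]],[1,[0,0,0],[0,0,0]],[1,[0,0,0],[0,0,0]]]';  python3 -c "
from h import *
s=r.get_state();print(s['moment'],yaw())";python3 -m pendant '[[-1,[0,0,0],[0,0,3]],[-1,[0,0,0],[0,0,0]],[-1,[0,0,0],[0,0,0]],[-1,[0,0,-40],[0,0,0]],[-1,[0,0,-60],[0,0,0]],[-1,[0,0,-60],[0,0,0]],[-1,[0,0,0],[0,0,0]]]';python3 -c "
from h import *
img,K,M=snap('wrist');save(img,'w4.png')
img,K,M=snap('top');save(cv2.resize(img[120:290,200:430],None,fx=3,fy=3,interpolation=cv2.INTER_CUBIC),'t4.png')
go(503,-32,260)
"
```

```text
clock: 8.57
tool_pos: [0.6161, -0.361, 0.0807]
eef_rot: [0.983, 0.181, 0.001, -0.002]
contact_force: [2.9, 7.7, 0.1]
opening: 0.167
finger_force: 20.3
[ 1.23699294 -0.48335675 -0.34612073] 20.88117278077744
clock: 9.45
tool_pos: [0.6176, -0.3666, 0.2473]
eef_rot: [0.988, 0.155, 0.005, 0.004]
contact_force: [-0.2, -0.8, -0.5]
opening: 0.94
finger_force: 0.0
shift [  -3.8 -351.   -19.1] yaw 17.9 tilt [ 0.03 -0.04] pos [ 614.3 -364.9  241.2] q7 -0.91 t 9.6
```

View pics/w4.png

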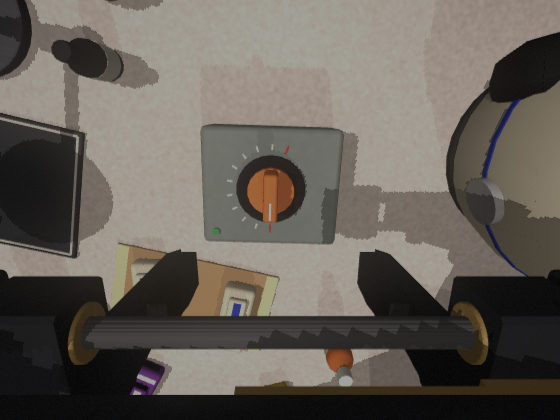

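The white pointer (270,212) now lines up with the off mark (270,228), so the dimmer is off. Next is the lamp handle.

```bash
python3 -m pendant '[[-1,[0,-30,-50],[0,0,0]],[-1,[0,-50,-20],[0,0,0]],[-1,[0,-60,0],[0,0,0]],[-1,[0,-60,0],[0,0,0]],[-1,[-4,-60,0],[0,0,5]],[-1,[0,-50,0],[0,0,5]],[-1,[0,-25,0],[0,0,5]],[-1,[0,0,0],[0,0,0]]]';python3 -c "
from h import *
img,K,M=snap('wrist');save(img,'w5.png')
go(503,-32,310,0)
"
```

```text
clock: 10.55
tool_pos: [0.5153, -0.043, 0.3094]
eef_rot: [1.0, 0.028, -0.002, -0.0]
contact_force: [1.3, -0.6, 0.3]
opening: 1.0
finger_force: 0.0
shift [-12.  -13.8  -0.4] yaw 3.0 tilt [-0.15 -0.05] pos [515.7 -45.1 309.5] q7 -1.61 t 10.6
 turn z 3.0 shift after [-12.7 -13.1  -0.5]
```

View pics/w5.png

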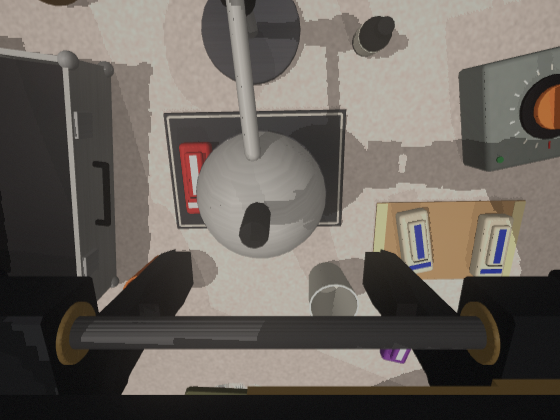

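```bash
python3 -c "
from h import *
img,K,M=snap('wrist')
m=cv2.inRange(cv2.cvtColor(img,cv2.COLOR_RGB2GRAY),0,45); m[:195]=0;m[250:]=0;m[:,:230]=0;m[:,285:]=0
ys,xs=np.nonzero(m);print(xs.min(),xs.max(),ys.min(),ys.max(),xs[ys>ys.max()-3].mean(),xs[ys<ys.min()+3].mean())
t=ray(K,M,(254,236),.247);b=ray(K,M,(262,211),.198);print(t,b)
go(*((t+b)/2*1000)[:2],310,0)
for z,ps in((.005,[(165,114),(346,111),(341,224),(180,227)]),): 
  P=np.array([ray(K,M,p,z) for p in ps]);print(P.round(4),P.mean(0))
"
```

```text
263 263 213 213 263.0 263.0
[ 0.5071105  -0.02951812  0.247     ] [ 0.51029595 -0.03282359  0.198     ]
shift [ -6.5 -15.5  -0.3] yaw 2.9 tilt [-0.12 -0.07] pos [516.  -46.3 309.7] q7 -1.61 t 10.7
 turn z 2.9 shift after [ -7.3 -15.1  -0.3]
[[ 0.5801  0.1112  0.005 ]
 [ 0.5972 -0.135   0.005 ]
 [ 0.434  -0.1467  0.005 ]
 [ 0.4162  0.0971  0.005 ]] [ 0.50686303 -0.01835526  0.005     ]
```

The lamp handle's top is at (254,236) and its base at (262,211). The mat corners are at (165,114), (346,111), (341,224) and (180,227). I'll grip the handle.

```bash
python3 -m pendant '[[-1,[-7,-15,0],[0,0,3]],[-1,[0,0,20],[0,0,0]],[-1,[0,0,30],[0,0,0]],[-1,[0,0,30],[0,0,0]],[-1,[0,0,22],[0,0,0]],[-1,[0,0,0],[0,0,0]]]' 30; python3 -m pendant '[[1,[0,0,0],[0,0,0]],[1,[0,0,0],[0,0,0]],[1,[0,0,0],[0,0,0]],[1,[0,0,0],[0,0,0]],[1,[0,0,0],[0,0,0]],[1,[0,0,0],[0,0,0]],[1,[0,0,0],[0,0,0]],[1,[0,0,0],[0,0,0]]]' 30; python3 -c "
from h import *
go(508,-31,207,0)
s=r.get_state();p=s['tool_pos'][:2]*1000
c=np.array([686,-5.5]);d=p-c;a0=np.arctan2(d[1],d[0]);print(np.hypot(*d),np.degrees(a0), 'lamp',np.degrees(a0)-183.8)
L=np.degrees(a0)
prev=p
for a in range(10,91,10):
  t=np.radians(L+a);q=c+np.hypot(*d)*np.array([np.cos(t),np.sin(t)]);e=q-prev;prev=q
  print(a,q.round(0),'tool(yaw0) x,y',e[0].round(1),-e[1].round(1))
"
```

```text
clock: 11.4
tool_pos: [0.5075, -0.0324, 0.207]
eef_rot: [1.0, -0.002, -0.002, 0.001]
contact_force: [-0.2, -0.1, 0.2]
opening: 0.994
finger_force: 0.0
clock: 12.4
tool_pos: [0.509, -0.0297, 0.2088]
eef_rot: [1.0, -0.001, 0.0, -0.0]
contact_force: [0.9, 1.8, 0.3]
opening: 0.241
finger_force: 30.0
shift [-1.   1.4  1.8] yaw -0.1 tilt [0.04 0.04] pos [509.  -29.7 208.8] q7 -1.73 t 12.4
 turn z -0.1 shift after [-1.   1.3  1.8]
178.6081346763098 -172.22869037027547 lamp -356.0286903702755
10 [516. -60.] tool(yaw0) x,y 6.9 30.4
20 [528. -89.] tool(yaw0) x,y 12.1 28.7
30 [ 545. -115.] tool(yaw0) x,y 16.9 26.2
40 [ 566. -138.] tool(yaw0) x,y 21.1 22.9
50 [ 591. -157.] tool(yaw0) x,y 24.8 18.8
60 [ 618. -171.] tool(yaw0) x,y 27.7 14.2
70 [ 648. -180.] tool(yaw0) x,y 29.7 9.2
80 [ 679. -184.] tool(yaw0) x,y 30.9 3.9
90 [ 710. -182.] tool(yaw0) x,y 31.1 -1.5
```

```bash
python3 -m pendant '[[1,[3,15,0],[0,0,0]],[1,[4,15,0],[0,0,0]],[1,[6,14,0],[0,0,0]],[1,[6,14,0],[0,0,0]],[1,[8,13,0],[0,0,0]],[1,[9,13,0],[0,0,0]],[1,[10,12,0],[0,0,0]],[1,[11,11,0],[0,0,0]]]'; python3 -m pendant '[[1,[12,10,0],[0,0,0]],[1,[13,9,0],[0,0,0]],[1,[14,7,0],[0,0,0]],[1,[14,7,0],[0,0,0]],[1,[15,5,0],[0,0,0]],[1,[15,4,0],[0,0,0]],[1,[15,3,0],[0,0,0]],[1,[15,1,0],[0,0,0]]]';python3 -m pendant '[[1,[15,0,0],[0,0,0]],[1,[0,0,0],[0,0,0]],[-1,[0,0,0],[0,0,0]],[-1,[0,0,0],[0,0,0]],[-1,[0,0,0],[0,0,0]],[-1,[0,0,-50],[0,0,0]],[-1,[0,0,-50],[0,0,0]],[-1,[0,0,0],[0,0,0]]]'
python3 -c "
from h import *
img,K,M=snap('top');save(cv2.resize(img[120:290,120:430],None,fx=2.5,fy=2.5,interpolation=cv2.INTER_CUBIC),'t6.png')
red=mask(img,(175,120,60),(180,255,255))|mask(img,(0,120,60),(4,255,255));print(blobs(red,K,M,.03))
go(650,-180,300)"
```

```text
clock: 13.4
tool_pos: [0.5647, -0.1385, 0.2087]
eef_rot: [1.0, -0.001, -0.001, 0.0]
contact_force: [-2.3, 3.7, 3.4]
opening: 0.237
finger_force: 30.0
clock: 14.4
tool_pos: [0.6787, -0.1796, 0.2086]
eef_rot: [1.0, -0.0, -0.001, -0.004]
contact_force: [-2.4, 11.9, 4.4]
opening: 0.2
finger_force: 27.5
clock: 15.4
tool_pos: [0.6956, -0.186, 0.314]
eef_rot: [1.0, -0.002, 0.005, 0.002]
contact_force: [-0.2, -0.0, -0.5]
opening: 0.839
finger_force: 0.0
[(355, [256.0, 210.0], (496.4, -14.0), 1.5, (99, 44)), (354, [233.0, 210.0], (494.7, 66.5), 4.9, (101, 45)), (55, [41.0, 87.0], (906.6, 740.3), -88.5, (35, 28)), (16, [149.0, 90.0], (907.3, 368.3), 46.3, (32, 12))]
shift [-44.2  -5.3  10.8] yaw -0.3 tilt [ 0.25 -0.14] pos [ 694.1 -185.5  311. ] q7 -1.45 t 15.4
```

View pics/t6.png

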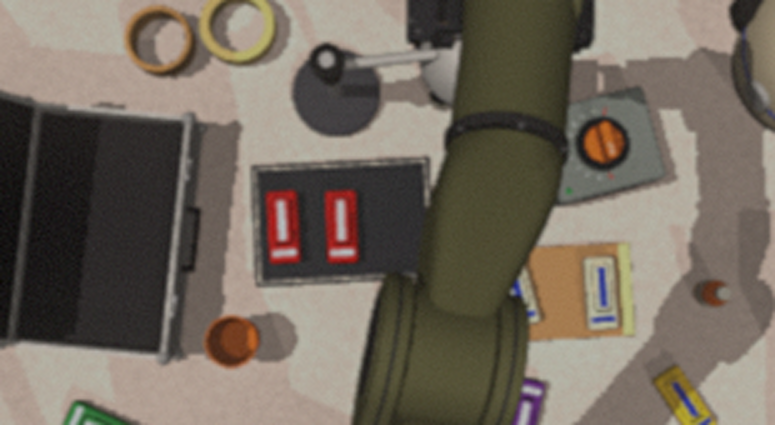

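Two red covers are at (283,227) and (341,227), and the rest of the mat is empty, so there is no third. The lamp is about 90° clear. I'll move over the mat.

```bash
python3 -m pendant '[[-1,[-25,-25,0],[0,0,0]],[-1,[-35,-40,0],[0,0,0]],[-1,[-40,-40,10],[0,0,0]],[-1,[-40,-40,10],[0,0,0]],[-1,[-40,-40,10],[0,0,0]],[-1,[-14,-25,10],[0,0,0]],[-1,[0,0,0],[0,0,0]],[-1,[0,0,0],[0,0,0]]]'
cat > look.py <<'E'
from h import *
import sys
# wrist view: blobs of the vent covers
def covers(kind,z,f=None):
    img,K,M=snap("wrist")
    if f: save(img,f)
    if kind=="red": m=mask(img,(172,110,40),(180,255,255))|mask(img,(0,110,40),(6,255,255))
    else: m=mask(img,(100,120,60),(130,255,255))
    m=cv2.morphologyEx(m,cv2.MORPH_CLOSE,np.ones((9,9)))
    m[275:]=0
    return blobs(m,K,M,z,60)
E
python3 -c "
from look import *
for b in covers('red',.035,'w7.png')[:4]:print(b)
go(495,66,300)"
```

```text
clock: 16.45
tool_pos: [0.5003, 0.0251, 0.2683]
eef_rot: [1.0, -0.002, -0.0, 0.001]
contact_force: [1.0, -0.9, -0.1]
opening: 1.0
finger_force: 0.0
(2551, [307.0, 175.0], (500.4, -11.5), 3.4, (98, 41))
(2529, [243.0, 177.0], (498.2, 65.4), 4.9, (98, 41))
shift [ -5.8 -41.  -31.6] yaw -0.3 tilt [ 0.02 -0.06] pos [500.6  24.9 268.5] q7 -1.83 t 16.5
```

View pics/w7.png

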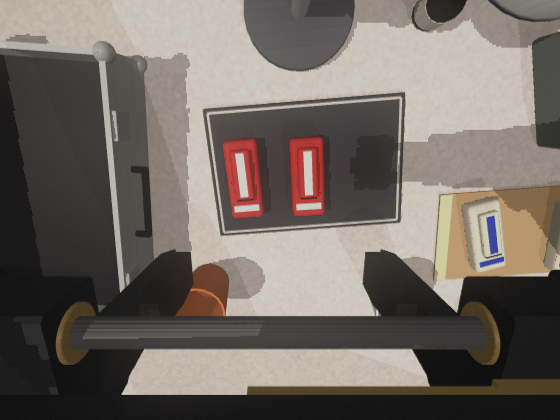

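The two red covers are at (307,175) and (243,177), the mat at (205-405, 95-235), and the case wall with its handle at (145,200). I need to check clearance from the handle.

```bash
python3 - <<'E'
from h import *
w,Kw,Mw=snap("wrist"); t,Kt,Mt=snap("top")
save(np.vstack([cv2.resize(w[30:300,60:260],(600,540)[::1])[:300],cv2.resize(t[160:265,120:225],(600,300))]),"pair.png") if 0 else None
for z in(.03,.05,.07,.09): print(z,"handle wrist",ray(Kw,Mw,(151,200),z)[:2].round(3),"top",ray(Kt,Mt,(199,215),z)[:2].round(3),
  "rim outer wrist",ray(Kw,Mw,(113,120),z)[:2].round(3),ray(Kw,Mw,(128,230),z)[:2].round(3),"top",ray(Kt,Mt,(200,167),z)[:2].round(3),ray(Kt,Mt,(194,261),z)[:2].round(3))
E
```

```text
0.03 handle wrist [0.472 0.184] top [0.476 0.181] rim outer wrist [0.569 0.216] [0.431 0.219] top [0.641 0.183] [0.32  0.193]
0.05 handle wrist [0.477 0.176] top [0.476 0.177] rim outer wrist [0.569 0.206] [0.439 0.209] top [0.638 0.179] [0.322 0.189]
0.07 handle wrist [0.483 0.167] top [0.475 0.174] rim outer wrist [0.57  0.196] [0.446 0.198] top [0.635 0.176] [0.323 0.185]
0.09 handle wrist [0.488 0.159] top [0.474 0.17 ] rim outer wrist [0.57  0.186] [0.454 0.188] top [0.632 0.172] [0.324 0.181]
```

```bash
python3 -m pendant '[[-0.45,[-4,-25,0],[0,0,-5]],[-0.45,[0,-16,0],[0,0,0]],[-0.45,[0,0,40],[0,0,0]],[-0.45,[0,0,50],[0,0,0]],[-0.45,[0,0,50],[0,0,0]],[-0.45,[0,0,0],[0,0,0]],[-0.45,[0,0,0],[0,0,0]]]' 25; python3 -c "
from look import *
for b in covers('red',.027)[:4]:print(b)
go(496.7,66.3,9,4.9)"
```

```text
clock: 17.48
tool_pos: [0.4954, 0.0686, 0.13]
eef_rot: [0.999, 0.043, 0.001, -0.0]
contact_force: [-0.4, 0.8, 0.2]
opening: 0.725
finger_force: 0.0
(5622, [278.0, 204.0], (497.2, 67.4), 4.9, (99, 41))
(5281, [374.0, 210.0], (499.5, -10.0), 3.4, (100, 44))
shift [  0.2   2.3 121.5] yaw 4.9 tilt [0.2  0.05] pos [495.9  68.5 130.5] q7 -1.92 t 17.5
 turn z -0.0 shift after [  0.7   2.2 121.5]
```

```bash
python3 -m pendant '[[-0.45,[1,1,30],[0,0,0]],[-0.45,[0,0,35],[0,0,0]],[-0.45,[0,0,30],[0,0,0]],[-0.45,[0,0,18],[0,0,0]],[-0.45,[0,0,8],[0,0,0]],[-0.45,[0,0,0],[0,0,0]],[1,[0,0,0],[0,0,0]],[1,[0,0,0],[0,0,0]]]' 25; python3 -m pendant '[[1,[0,0,0],[0,0,0]],[1,[0,0,0],[0,0,0]],[1,[0,0,0],[0,0,0]],[1,[0,0,-10],[0,0,0]],[1,[0,0,-30],[0,0,0]],[1,[0,0,-45],[0,0,0]],[1,[0,0,-50],[0,0,0]],[1,[0,0,0],[0,0,0]]]'; python3 -c "
from h import *
go(410,260,150,-2)"
```

```text
clock: 18.52
tool_pos: [0.4962, 0.0668, 0.0085]
eef_rot: [0.999, 0.042, 0.001, -0.0]
contact_force: [0.5, 0.7, -0.1]
opening: 0.523
finger_force: 0.0
clock: 19.52
tool_pos: [0.4977, 0.067, 0.1462]
eef_rot: [0.999, 0.042, 0.004, -0.001]
contact_force: [-0.4, -0.2, -0.7]
opening: 0.476
finger_force: 25.0
shift [ -71.1 -199.7   -4.2] yaw 4.8 tilt [0.4  0.08] pos [497.7  67.  146.2] q7 -1.92 t 19.5
 turn z 6.8 shift after [ -94.3 -189.8   -3.8]
```

```bash
python3 -m pendant '[[1,[-8,-20,-8],[0,0,0]],[1,[-12,-40,-5],[0,0,2]],[1,[-14,-45,0],[0,0,2]],[1,[-18,-45,0],[0,0,3]],[1,[-19,-40,0],[0,0,0]],[1,[-12,-10,0],[0,0,0]],[1,[0,0,0],[0,0,0]],[1,[0,0,0],[0,0,0]]]'; python3 -c "
from h import *
img,K,M=snap('wrist');save(img,'w8.png')
go(410,260,45,-2)"
```

```text
clock: 20.52
tool_pos: [0.4073, 0.2628, 0.1555]
eef_rot: [1.0, -0.02, 0.0, 0.001]
contact_force: [-0.9, -0.3, -0.6]
opening: 0.473
finger_force: 25.0
shift [  2.6   2.6 110.6] yaw -2.3 tilt [ 0.01 -0.09] pos [407.5 262.9 155.6] q7 -2.34 t 20.6
 turn z -0.3 shift after [  2.6   2.8 110.6]
```

View pics/w8.png

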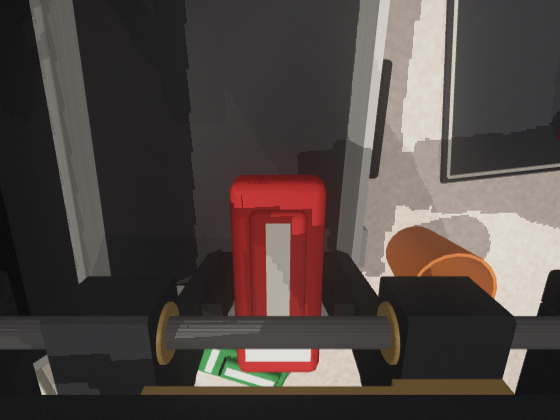

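The red cover hangs at (278,270) inside the case, with the right wall's inner edge near (350,180) and the left one near (80,180).

```bash
python3 -c "
from h import *
img,K,M=snap('wrist')
for p in [(347,200),(361,60),(85,200),(60,60)]:
  print(p,ray(K,M,p,.09).round(3),ray(K,M,p,.04).round(3))"
```

```text
(347, 200) [0.424 0.213 0.09 ] [0.409 0.202 0.04 ]
(361, 60) [0.512 0.207 0.09 ] [0.519 0.194 0.04 ]
(85, 200) [0.431 0.395 0.09 ] [0.418 0.427 0.04 ]
(60, 60) [0.52  0.391 0.09 ] [0.528 0.422 0.04 ]
```

```bash
python3 -m pendant '[[1,[3,-10,10],[0,0,0]],[1,[0,-10,30],[0,0,0]],[1,[0,0,35],[0,0,0]],[1,[0,0,22],[0,0,0]],[1,[0,0,10],[0,0,0]],[1,[0,0,4],[0,0,0]],[1,[0,0,0],[0,0,0]]]'; python3 -c "
from h import *
go(410,284,44.5)"
```

```text
clock: 21.5
tool_pos: [0.4107, 0.285, 0.045]
eef_rot: [1.0, -0.019, 0.0, -0.0]
contact_force: [0.2, -0.5, 0.1]
opening: 0.474
finger_force: 25.0
shift [-0.7  1.   0.5] yaw -2.1 tilt [0.04 0.02] pos [410.7 285.   45. ] q7 -2.38 t 21.5
```

```bash
python3 -m pendant '[[1,[0,0,1],[0,0,0]],[-0.45,[0,0,0],[0,0,0]],[-0.45,[0,0,0],[0,0,0]],[-0.45,[0,0,0],[0,0,0]],[-0.45,[0,0,-20],[0,0,0]],[-0.45,[0,0,-45],[0,0,0]],[-0.45,[0,0,-45],[0,0,0]],[-0.45,[0,0,0],[0,0,0]]]'; python3 -m pendant '[[-0.45,[10,30,0],[0,0,-2]],[-0.45,[14,55,0],[0,0,-2]],[-0.45,[14,60,0],[0,0,-1]],[-0.45,[14,60,0],[0,0,0]],[-0.45,[14,55,0],[0,0,0]],[-0.45,[10,32,0],[0,0,0]],[-0.45,[0,0,0],[0,0,0]],[-0.45,[0,0,0],[0,0,0]]]';python3 -c "
from look import *
for b in covers('red',.027)[:3]:print(b)
go(499,-11,9,3.4)"
```

```text
clock: 22.5
tool_pos: [0.412, 0.286, 0.1565]
eef_rot: [1.0, -0.019, 0.003, -0.002]
contact_force: [0.7, -0.4, 0.2]
opening: 0.73
finger_force: 0.0
clock: 23.5
tool_pos: [0.4935, -0.0039, 0.153]
eef_rot: [1.0, 0.026, -0.001, -0.0]
contact_force: [-0.4, 0.5, 0.2]
opening: 0.722
finger_force: 0.0
(4902, [287.0, 192.0], (498.9, -12.7), 3.4, (99, 41))
shift [  5.3   8.1 144.2] yaw 3.0 tilt [-0.08  0.06] pos [493.5  -3.4 153.2] q7 -1.83 t 23.6
 turn z -0.4 shift after [  5.    7.9 144.2]
```

```bash
python3 -m pendant '[[-0.45,[5,9,30],[0,0,0]],[-0.45,[0,0,45],[0,0,0]],[-0.45,[0,0,35],[0,0,0]],[-0.45,[0,0,25],[0,0,0]],[-0.45,[0,0,9],[0,0,0]],[-0.45,[0,0,0],[0,0,0]],[1,[0,0,0],[0,0,0]],[1,[0,0,0],[0,0,0]]]' 25; python3 -m pendant '[[1,[0,0,0],[0,0,0]],[1,[0,0,0],[0,0,0]],[1,[0,0,0],[0,0,0]],[1,[0,0,-10],[0,0,0]],[1,[0,0,-30],[0,0,0]],[1,[0,0,-50],[0,0,0]],[1,[0,0,-55],[0,0,0]],[1,[0,0,0],[0,0,0]]]'; python3 -c "
from h import *
go(545,284,155,-2)"
```

```text
clock: 24.55
tool_pos: [0.5003, -0.0137, 0.0106]
eef_rot: [1.0, 0.025, 0.001, -0.0]
contact_force: [0.0, -1.0, 0.6]
opening: 0.524
finger_force: 0.0
clock: 25.55
tool_pos: [0.5021, -0.0139, 0.1587]
eef_rot: [1.0, 0.025, 0.004, -0.0]
contact_force: [-0.0, -0.6, -0.7]
opening: 0.476
finger_force: 25.0
shift [  57.5 -295.4    4.1] yaw 2.8 tilt [0.47 0.02] pos [502.1 -13.9 158.7] q7 -1.83 t 25.6
 turn z 4.8 shift after [  32.5 -299.2    3.7]
```

```bash
python3 -m pendant '[[1,[6,-25,0],[0,0,1]],[1,[10,-45,0],[0,0,2]],[1,[10,-55,0],[0,0,2]],[1,[10,-55,0],[0,0,0]],[1,[7,-55,0],[0,0,0]],[1,[0,-40,0],[0,0,0]],[1,[0,-20,0],[0,0,0]],[1,[0,0,0],[0,0,0]]]'; python3 -c "
from h import *
go(545,284,46.5,-2)"
```

```text
clock: 26.55
tool_pos: [0.5457, 0.2815, 0.154]
eef_rot: [1.0, -0.018, -0.001, 0.0]
contact_force: [0.3, -0.4, -0.2]
opening: 0.475
finger_force: 25.0
shift [ -0.7  -2.6 107.5] yaw -2.0 tilt [-0.07 -0.04] pos [545.7 281.5 154. ] q7 -2.25 t 26.6
 turn z -0.0 shift after [ -0.8  -2.5 107.5]
```

```bash
python3 -m pendant '[[1,[0,-2,25],[0,0,0]],[1,[0,0,40],[0,0,0]],[1,[0,0,28],[0,0,0]],[1,[0,0,11],[0,0,0]],[1,[0,0,4],[0,0,0]],[1,[0,0,0],[0,0,0]],[-0.45,[0,0,0],[0,0,0]],[-0.45,[0,0,0],[0,0,0]]]' 25; python3 -m pendant '[[-0.45,[0,0,0],[0,0,0]],[-0.45,[0,0,-25],[0,0,0]],[-0.45,[0,0,-50],[0,0,0]],[-0.45,[0,0,-50],[0,0,0]],[-0.45,[0,20,-50],[0,0,0]],[-0.45,[0,50,0],[0,0,0]],[-0.45,[-10,55,0],[0,0,0]],[-0.45,[-20,55,0],[0,0,0]]]';python3 -c "
from h import *
img,K,M=snap('top')
red=mask(img,(175,120,60),(180,255,255))|mask(img,(0,120,60),(4,255,255));print(blobs(red,K,M,.07,50))
go(430,-310,250,0)"
```

```text
clock: 27.55
tool_pos: [0.547, 0.2834, 0.0476]
eef_rot: [1.0, -0.019, 0.001, -0.0]
contact_force: [0.3, 1.1, -0.1]
opening: 0.675
finger_force: 0.0
clock: 28.55
tool_pos: [0.51, 0.1025, 0.2221]
eef_rot: [1.0, -0.019, 0.001, 0.0]
contact_force: [0.2, -0.7, -0.3]
opening: 0.726
finger_force: 0.0
[(271, [164.0, 235.0], (410.7, 282.9), -1.9, (102, 44)), (56, [313.0, 99.0], (873.2, -197.6), -17.1, (41, 28)), (54, [41.0, 87.0], (892.4, 716.4), -88.5, (34, 27)), (50, [162.0, 200.0], (528.5, 292.9), 2.2, (73, 23))]
shift [-56.2 405.8 -24.4] yaw -2.7 tilt [-0.34 -0.52] pos [505.2  92.4 221.5] q7 -2.01 t 28.6
 turn z -2.7 shift after [-75.2 402.4 -28.5]
```

```bash
python3 -m pendant '[[-0.45,[-10,55,0],[0,0,-3]],[-0.45,[-10,60,-5],[0,0,0]],[-0.45,[-10,60,-5],[0,0,0]],[-0.45,[-10,60,-5],[0,0,0]],[-0.45,[-12,60,-5],[0,0,0]],[-0.45,[-12,55,-5],[0,0,0]],[-0.45,[-10,45,0],[0,0,0]],[-0.45,[0,0,0],[0,0,0]]]';python3 -m pendant '[[-0.45,[0,0,0],[0,0,0]],[-0.45,[0,0,0],[0,0,0]]]'; python3 -c "
from look import *
for b in covers('blue',.034,'w9.png')[:8]:print(b)
go(430,-310,250,0)
img,K,M=snap('top')
red=mask(img,(175,120,60),(180,255,255))|mask(img,(0,120,60),(4,255,255));print(blobs(red,K,M,.07,50))"
```

```text
clock: 29.6
tool_pos: [0.4371, -0.2957, 0.2467]
eef_rot: [1.0, 0.003, -0.0, 0.001]
contact_force: [-0.4, 1.0, -0.2]
opening: 0.725
finger_force: 0.0
clock: 29.85
tool_pos: [0.4397, -0.2893, 0.2468]
eef_rot: [1.0, 0.009, 0.0, -0.0]
contact_force: [-0.6, 0.1, 0.1]
opening: 0.726
finger_force: 0.0
(390, [250.0, 206.0], (415.3, -256.6), 16.9, (70, 30))
(84, [345.0, 229.0], (381.9, -372.7), -85.3, (29, 6))
(84, [345.0, 206.0], (411.5, -371.5), 4.6, (29, 7))
shift [-10.   20.4  -3.2] yaw 1.0 tilt [0.01 0.04] pos [ 439.6 -289.5  246.8] q7 -1.22 t 29.9
 turn z 1.0 shift after [-9.6 20.5 -3.2]
[(390, [166.0, 234.0], (409.8, 281.9), -1.7, (101, 46)), (389, [168.0, 194.0], (542.5, 279.7), -2.2, (102, 47)), (54, [41.0, 87.0], (893.8, 715.4), 72.8, (38, 25)), (53, [313.0, 99.0], (872.9, -200.3), 1.0, (38, 27))]
```

View pics/w9.png

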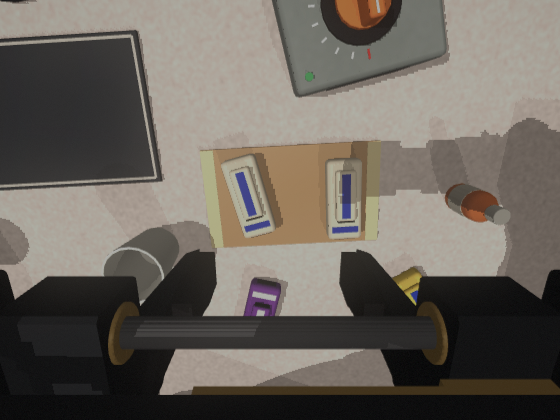

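Both red covers lie in the case. The cream covers are at (247,195) and (343,198), one tilted and one straight. I'll measure them with a tight mask.

```bash
cat >> look.py <<'E'
def cream(z=.026,rois=[(0,560,0,270)]):
    img,K,M=snap("wrist"); hsv=cv2.cvtColor(img,cv2.COLOR_RGB2HSV)
    out=[]
    for x0,x1,y0,y1 in rois:
        m=((hsv[...,1]<75)|((hsv[...,0]>100)&(hsv[...,0]<130))).astype(np.uint8)*255
        k=np.zeros_like(m);k[y0:y1,x0:x1]=m[y0:y1,x0:x1]
        k=cv2.morphologyEx(k,cv2.MORPH_OPEN,np.ones((3,3)))
        out+=blobs(k,K,M,z,500)[:1]
    return out
E
python3 -c "
from look import *
for b in cream(.024,[(217,282,150,242),(318,364,150,240)]): print(b)
img,K,M=snap('wrist')
for ps in [(222,162),(249,155),(274,230),(245,238)],[(328,160),(359,160),(361,238),(328,238)]:
  P=np.array([ray(K,M,p,.024) for p in ps])[:,:2]*1000;d=P[0]-P[3];e=P[1]-P[2];print(P.mean(0).round(1),np.degrees(np.arctan2(*d[::-1])),np.degrees(np.arctan2(*e[::-1])),np.hypot(*d))
go(415,-372,150)"
```

```text
(2686, [248.0, 195.0], (416.9, -255.7), 16.4, (100, 43))
(2707, [343.0, 198.0], (416.1, -369.3), 5.5, (101, 42))
[ 416.2 -255.1] 15.079919726273912 18.169634884744113 98.5968118395407
[ 414.7 -371.6] 3.7237151649628237 6.839733134612283 98.08441067132865
shift [-25.7  81.3  96.8] yaw 1.0 tilt [0.   0.01] pos [ 439.3 -290.3  246.8] q7 -1.22 t 30.1
```

```bash
python3 -m pendant '[[-0.45,[-10,40,20],[0,0,-2]],[-0.45,[-12,40,40],[0,0,-2]],[-0.45,[-2,0,40],[0,0,0]],[-0.45,[0,0,0],[0,0,0]],[-0.45,[0,0,0],[0,0,0]]]' 25; python3 -c "
from look import *
for b in covers('blue',.034)[:5]:print(b)
for b in cream(.026,[(230,330,120,270)]): print(b)
t,K,M=snap('top');print('cup',blobs(mask(t,(0,0,0),(0,0,0)),K,M,0),[ray(K,M,p,.08).round(3) for p in((290,257),)])
go(416,-370.5,8,5)"
```

```text
clock: 30.68
tool_pos: [0.4189, -0.3716, 0.1479]
eef_rot: [0.999, 0.043, 0.001, 0.0]
contact_force: [0.7, -0.7, -0.5]
opening: 0.726
finger_force: 0.0
(607, [136.0, 187.0], (423.5, -252.5), 16.7, (53, 9))
(576, [276.0, 200.0], (422.5, -370.8), 4.6, (52, 9))
(197, [276.0, 245.0], (382.1, -373.7), -85.0, (30, 6))
(195, [156.0, 233.0], (384.7, -268.1), -73.3, (30, 6))
(4818, [275.0, 202.0], (416.8, -370.9), 4.7, (99, 41))
cup [] [array([ 0.343, -0.13 ,  0.08 ])]
shift [ -3.2  -2.1 140.5] yaw 4.9 tilt [ 0.16 -0.1 ] pos [ 419.  -372.1  148.5] q7 -1.08 t 30.8
 turn z -0.1 shift after [ -2.8  -1.8 140.5]
```

```bash
python3 -m pendant '[[-0.45,[-2,-1,30],[0,0,0]],[-0.45,[0,0,40],[0,0,0]],[-0.45,[0,0,35],[0,0,0]],[-0.45,[0,0,25],[0,0,0]],[-0.45,[0,0,9],[0,0,0]],[-0.45,[0,0,0],[0,0,0]],[1,[0,0,0],[0,0,0]],[1,[0,0,0],[0,0,0]]]' 25; python3 -m pendant '[[1,[0,0,0],[0,0,0]],[1,[0,0,0],[0,0,0]],[1,[0,0,0],[0,0,0]],[1,[0,0,-10],[0,0,0]],[1,[0,0,-30],[0,0,0]],[1,[0,0,-45],[0,0,0]],[1,[0,0,-45],[0,0,0]],[1,[0,0,0],[0,0,0]]]'; python3 -c "
from h import *
go(508,27.5,140,4)"
```

```text
clock: 31.82
tool_pos: [0.416, -0.3717, 0.0088]
eef_rot: [0.999, 0.042, 0.001, 0.001]
contact_force: [-0.6, -0.6, 0.3]
opening: 0.522
finger_force: 0.0
clock: 32.83
tool_pos: [0.4172, -0.3727, 0.1413]
eef_rot: [0.999, 0.042, 0.003, 0.002]
contact_force: [1.6, -0.0, -1.3]
opening: 0.471
finger_force: 25.0
shift [ 1.242e+02 -3.911e+02  1.000e-01] yaw 4.8 tilt [ 0.33 -0.25] pos [ 417.2 -372.7  141.3] q7 -1.09 t 32.8
 turn z 0.8 shift after [ 118.5 -392.9    1.3]
```

```bash
python3 -m pendant '[[1,[10,-25,-5],[0,0,0]],[1,[15,-45,0],[0,0,1]],[1,[17,-55,0],[0,0,0]],[1,[18,-60,0],[0,0,0]],[1,[18,-60,0],[0,0,0]],[1,[16,-60,0],[0,0,0]],[1,[15,-50,0],[0,0,0]],[1,[10,-36,0],[0,0,0]]]';  python3 -m pendant '[[1,[0,0,0],[0,0,0]],[1,[0,0,0],[0,0,0]]]'; python3 -c "
from h import *
go(508,27.5,10.5,4)"
```

```text
clock: 33.83
tool_pos: [0.5061, 0.03, 0.1419]
eef_rot: [0.999, 0.035, -0.001, -0.0]
contact_force: [0.2, -0.3, -0.7]
opening: 0.475
finger_force: 25.0
clock: 34.08
tool_pos: [0.5056, 0.0258, 0.1421]
eef_rot: [0.999, 0.033, -0.001, 0.001]
contact_force: [0.3, -0.1, -1.3]
opening: 0.472
finger_force: 25.0
shift [  2.8  -1.7 131.6] yaw 3.8 tilt [-0.11 -0.08] pos [505.6  25.8 142.1] q7 -1.75 t 34.1
 turn z -0.2 shift after [  2.5  -1.5 131.6]
```

```bash
python3 -m pendant '[[1,[2,-2,30],[0,0,0]],[1,[0,0,40],[0,0,0]],[1,[0,0,35],[0,0,0]],[1,[0,0,18],[0,0,0]],[1,[0,0,6],[0,0,0]],[1,[0,0,2],[0,0,0]],[1,[0,0,0],[0,0,0]],[-0.45,[0,0,0],[0,0,0]]]' 25; python3 -m pendant '[[-0.45,[0,0,0],[0,0,0]],[-0.45,[0,0,0],[0,0,0]],[-0.45,[0,0,-20],[0,0,0]],[-0.45,[0,0,-45],[0,0,0]],[-0.45,[0,0,-50],[0,0,0]],[-0.45,[0,0,-35],[0,0,0]],[-0.45,[0,30,0],[0,0,0]],[-0.45,[0,50,0],[0,0,0]]]'; python3 -m pendant '[[-0.45,[-10,60,0],[0,0,-3]],[-0.45,[-15,60,0],[0,0,-3]],[-0.45,[-20,50,0],[0,0,-3]],[-0.45,[-20,30,0],[0,0,-3]],[-0.45,[0,0,0],[0,0,0]],[-0.45,[0,0,0],[0,0,0]]]';python3 -c "
from look import *
for b in covers('blue',.034,'w10.png')[:5]:print(b)
go(416.5,-255.5,8,16.5)"
```

```text
clock: 35.08
tool_pos: [0.509, 0.0291, 0.0126]
eef_rot: [0.999, 0.034, 0.001, -0.0]
contact_force: [-0.5, -1.1, 0.4]
opening: 0.562
finger_force: 0.0
clock: 36.08
tool_pos: [0.5145, -0.0495, 0.1626]
eef_rot: [0.999, 0.036, 0.001, -0.001]
contact_force: [1.6, -1.0, 0.3]
opening: 0.724
finger_force: 0.0
clock: 36.83
tool_pos: [0.4766, -0.2578, 0.1618]
eef_rot: [0.99, 0.138, 0.0, -0.0]
contact_force: [-0.5, 0.2, 0.2]
opening: 0.729
finger_force: 0.0
(405, [256.0, 250.0], (424.2, -252.6), 16.4, (50, 9))
shift [-57.7 -18.2 153.8] yaw 16.0 tilt [0.03 0.06] pos [ 476.9 -257.2  161.8] q7 -1.13 t 36.9
 turn z -0.5 shift after [-57.4 -18.8 153.8]
```

View pics/w10.png

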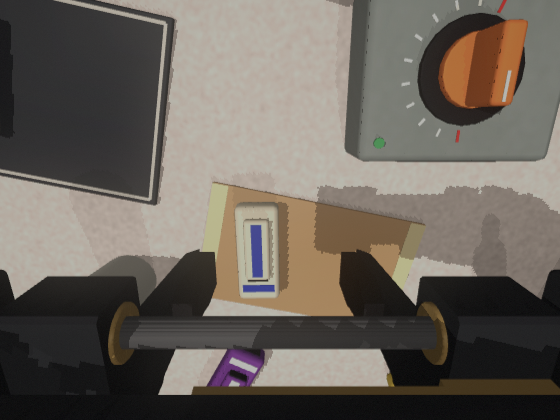

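The remaining cream cover is at (256,250), parallel to the hand and not moved.

```bash
python3 -m pendant '[[-0.45,[-25,-10,0],[0,0,0]],[-0.45,[-21,-8,20],[0,0,0]],[-0.45,[0,0,40],[0,0,0]],[-0.45,[0,0,45],[0,0,0]],[-0.45,[0,0,25],[0,0,0]],[-0.45,[0,0,0],[0,0,0]]]' 25;python3 -c "
from h import *
go(428,-252,8.5,16.5)"
```

```text
clock: 37.62
tool_pos: [0.427, -0.252, 0.0304]
eef_rot: [0.99, 0.14, -0.001, -0.001]
contact_force: [1.0, -0.6, 0.4]
opening: 0.726
finger_force: 0.0
shift [ 1.   0.3 21.9] yaw 16.1 tilt [-0.15  0.11] pos [ 427.  -252.    30.4] q7 -1.2 t 37.6
 turn z -0.4 shift after [ 0.9  0.3 21.9]
```

```bash
python3 -m pendant '[[-0.45,[0,0,14],[0,0,0]],[-0.45,[0,0,8],[0,0,0]],[-0.45,[0,0,0],[0,0,0]],[1,[0,0,0],[0,0,0]],[1,[0,0,0],[0,0,0]],[1,[0,0,0],[0,0,0]],[1,[0,0,0],[0,0,0]],[1,[0,0,0],[0,0,0]]]' 25; python3 -m pendant '[[1,[0,0,-10],[0,0,0]],[1,[0,0,-30],[0,0,0]],[1,[0,0,-50],[0,0,0]],[1,[0,0,-50],[0,0,0]],[1,[0,0,0],[0,0,4]],[1,[0,0,0],[0,0,4]],[1,[0,0,0],[0,0,4]],[1,[0,0,0],[0,0,0]]]'; python3 -c "
from h import *
go(517,-61.6,145,4)"
```

```text
clock: 38.62
tool_pos: [0.4272, -0.2543, 0.0101]
eef_rot: [0.99, 0.138, 0.0, 0.0]
contact_force: [-0.3, 0.3, 5.2]
opening: 0.472
finger_force: 25.0
clock: 39.62
tool_pos: [0.4268, -0.2543, 0.15]
eef_rot: [0.999, 0.034, -0.0, 0.0]
contact_force: [0.5, 0.4, -0.4]
opening: 0.475
finger_force: 25.0
shift [ 103.1 -186.2    4.9] yaw 3.9 tilt [-0.01 -0.02] pos [ 426.8 -254.3  150. ] q7 -1.28 t 39.6
 turn z -0.1 shift after [ 103.4 -186.     5. ]
```

```bash
python3 -m pendant '[[1,[15,-25,0],[0,0,0]],[1,[22,-40,0],[0,0,0]],[1,[24,-45,0],[0,0,0]],[1,[22,-40,0],[0,0,0]],[1,[15,-28,0],[0,0,0]],[1,[5,-8,0],[0,0,0]],[1,[0,0,0],[0,0,0]],[1,[0,0,0],[0,0,0]]]'; python3 -c "
from h import *
go(517,-61.6,11.5,4)"
```

```text
clock: 40.62
tool_pos: [0.5163, -0.0639, 0.1497]
eef_rot: [0.999, 0.032, -0.001, 0.001]
contact_force: [-0.4, -0.3, -0.8]
opening: 0.477
finger_force: 25.0
shift [  1.   -2.5 138.2] yaw 3.7 tilt [-0.06 -0.08] pos [516.3 -63.9 149.7] q7 -1.61 t 40.6
 turn z -0.3 shift after [  0.8  -2.3 138.2]
```

```bash
python3 -m pendant '[[1,[1,-2,30],[0,0,0]],[1,[0,0,45],[0,0,0]],[1,[0,0,35],[0,0,0]],[1,[0,0,18],[0,0,0]],[1,[0,0,6],[0,0,0]],[1,[0,0,3],[0,0,0]],[1,[0,0,0],[0,0,0]],[1,[0,0,1],[0,0,0]]]' 25; python3 -m pendant '[[-0.45,[0,0,0],[0,0,0]],[-0.45,[0,0,0],[0,0,0]],[-0.45,[0,0,0],[0,0,0]],[-0.45,[0,0,-25],[0,0,0]],[-0.45,[0,0,-55],[0,0,0]],[-0.45,[0,0,-60],[0,0,0]],[-0.45,[0,0,-60],[0,0,0]],[-1,[0,0,-60],[0,0,0]]]'; python3 -m pendant '[[-1,[-20,-10,-20],[0,0,0]],[-1,[-20,-20,0],[0,0,0]],[-1,[0,0,0],[0,0,0]],[-1,[0,0,0],[0,0,0]]]'; python3 -c "
from look import *
for b in covers('blue',.034,'w11.png')[:5]:print(b)
t,K,M=snap('top');save(t,'t11.png')
go(690,-183,300,0)"
```

```text
clock: 41.62
tool_pos: [0.5187, -0.0598, 0.0125]
eef_rot: [0.999, 0.034, 0.001, 0.0]
contact_force: [-0.5, -0.1, -0.1]
opening: 0.478
finger_force: 25.0
clock: 42.62
tool_pos: [0.5176, -0.0597, 0.2738]
eef_rot: [0.999, 0.034, 0.0, 0.0]
contact_force: [0.5, -0.5, 0.1]
opening: 0.817
finger_force: 0.0
clock: 43.12
tool_pos: [0.4766, -0.033, 0.2916]
eef_rot: [0.999, 0.034, 0.0, 0.0]
contact_force: [-0.6, 0.6, 0.5]
opening: 1.003
finger_force: 0.0
(261, [230.0, 139.0], (516.0, 29.1), 3.9, (52, 9))
(257, [301.0, 144.0], (515.3, -60.7), 3.4, (51, 9))
(91, [300.0, 178.0], (473.0, -62.6), -86.1, (30, 5))
(88, [232.0, 173.0], (473.7, 25.0), -86.1, (29, 5))
shift [202.8 163.7  -8.5] yaw 3.8 tilt [-0.   -0.02] pos [476.8 -33.1 291.4] q7 -1.63 t 43.2
 turn z 3.8 shift after [213.2 149.9  -8.6]
```

View pics/w11.png

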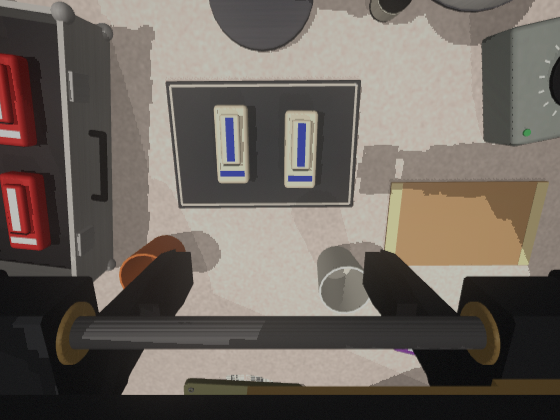

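Both cream covers lie flat on the mat at (231,142) and (301,148), painted side up. The red ones are in the case and the board is empty. Now back to the lamp.

```bash
python3 -c "
from look import *
img,K,M=snap('wrist')
P=np.array([ray(K,M,p,.005) for p in [(167,82),(360,81),(353,206),(180,207)]]);print(P.round(4).tolist(),P.mean(0).round(4))
y=P[0]-P[1]+P[3]-P[2];print('yaw',np.degrees(np.arctan2(-y[0],y[1])))"
python3 -m pendant '[[-1,[15,15,-10],[0,0,2]],[-1,[30,25,-10],[0,0,2]],[-1,[40,30,0],[0,0,0]],[-1,[40,30,0],[0,0,0]],[-1,[35,30,0],[0,0,0]],[-1,[18,20,0],[0,0,0]],[-1,[0,0,0],[0,0,0]],[-1,[0,0,0],[0,0,0]]]'; python3 -c "
from look import *
img,K,M=snap('wrist');save(img[60:280,130:430],'w12.png')
go(690,-183,208,0)"
```

```text
[[0.5798, 0.1141, 0.005], [0.5974, -0.1311, 0.005], [0.4319, -0.145, 0.005], [0.4139, 0.1016, 0.005]] [ 0.5058 -0.0151  0.005 ]
yaw 4.13616201856178
clock: 44.28
tool_pos: [0.6552, -0.1798, 0.3112]
eef_rot: [1.0, -0.001, -0.001, -0.001]
contact_force: [-0.3, 0.7, 0.2]
opening: 1.001
finger_force: 0.0
shift [ 35.    3.6 103.5] yaw -0.1 tilt [-0.05  0.06] pos [ 655.1 -179.5  311.5] q7 -1.43 t 44.3
 turn z -0.1 shift after [ 34.9   3.5 103.5]
```

View pics/w12.png

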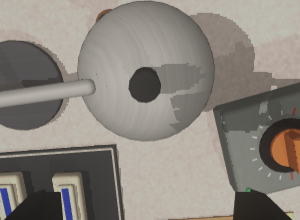

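The lamp handle is at crop (146,85), i.e. full-image (276,147).

```bash
python3 -c "
from look import *
img,K,M=snap('wrist')
print(ray(K,M,(275,147),.247), ray(K,M,(276,138),.2))
p=ray(K,M,(275,147),.247)*1000
go(p[0],p[1],208,0)"
```

```text
[ 0.7096746 -0.178403   0.247    ] [ 0.71171298 -0.17880991  0.2       ]
shift [ 54.5  -1.  103.8] yaw -0.0 tilt [-0.03  0.04] pos [ 655.2 -179.4  311.8] q7 -1.43 t 44.4
 turn z -0.0 shift after [ 54.5  -1.  103.8]
```

```bash
python3 -m pendant '[[-1,[30,0,0],[0,0,0]],[-1,[25,0,0],[0,0,-10]],[-1,[0,0,0],[0,0,-10]],[-1,[0,0,0],[0,0,-10]],[-1,[0,0,0],[0,0,-10]],[-1,[0,0,0],[0,0,-10]],[-1,[0,0,0],[0,0,-10]],[-1,[0,0,0],[0,0,-10]]]'; python3 -m pendant '[[-1,[0,0,0],[0,0,-10]],[-1,[0,0,0],[0,0,-10]],[-1,[0,0,0],[0,0,-8]],[-1,[0,0,0],[0,0,0]],[-1,[0,0,0],[0,0,0]]]'; python3 -c "
from look import *
img,K,M=snap('wrist');save(img[60:300,80:480],'w13.png')
go(711,-180,208,98)"
```

```text
clock: 45.38
tool_pos: [0.7103, -0.1798, 0.3123]
eef_rot: [0.818, 0.576, -0.0, 0.0]
contact_force: [0.3, -0.2, 0.1]
opening: 1.002
finger_force: 0.0
clock: 46.0
tool_pos: [0.7106, -0.1804, 0.3121]
eef_rot: [0.658, 0.753, -0.0, 0.0]
contact_force: [0.5, -0.1, -0.2]
opening: 0.999
finger_force: 0.0
shift [  0.5   0.4 104. ] yaw 97.8 tilt [ 0.01 -0.02] pos [ 710.6 -180.5  312. ] q7 0.07 t 46.0
 turn z -0.2 shift after [  0.4   0.5 104. ]
```

View pics/w13.png

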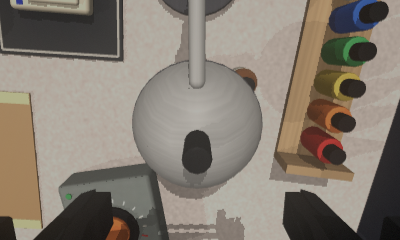

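The arm points straight along the tool's x axis and the handle is centred at crop (197,155), so this is a good tangential grip. I'll check its position along x.

```bash
python3 -c "
from look import *
img,K,M=snap('wrist')
print(ray(K,M,(277,226),.247), ray(K,M,(277,200),.198))
p=ray(K,M,(277,226),.247)*1000
go(p[0],p[1],208,98)"
```

```text
[ 0.71084563 -0.18245106  0.247     ] [ 0.71002165 -0.17697985  0.198     ]
shift [ -1.8  -0.  103.9] yaw 97.8 tilt [ 0.01 -0.02] pos [ 710.6 -180.6  311.9] q7 0.07 t 46.1
 turn z -0.2 shift after [ -1.8  -0.  103.9]
```

```bash
python3 -m pendant '[[-1,[0,0,25],[0,0,0]],[-1,[0,0,35],[0,0,0]],[-1,[0,0,30],[0,0,0]],[-1,[0,0,14],[0,0,0]],[-1,[0,0,0],[0,0,0]],[1,[0,0,0],[0,0,0]],[1,[0,0,0],[0,0,0]],[1,[0,0,0],[0,0,0]]]' 30; python3 -m pendant '[[1,[0,0,0],[0,0,0]],[1,[0,0,0],[0,0,0]],[1,[0,0,0],[0,0,0]],[1,[0,0,0],[0,0,0]],[1,[0,0,0],[0,0,0]],[1,[0,0,0],[0,0,0]]]'; python3 -c "
from h import *
s=r.get_state();p=s['tool_pos'][:2]*1000
c=np.array([505.8,-16])+180*np.array([np.cos(np.radians(4.1)),np.sin(np.radians(4.1))]);d=p-c
print(p,c,np.hypot(*d),'lamp',(np.degrees(np.arctan2(d[1],d[0]))-184.1+180)%360-180,s['opening'],yaw(),s['contact_force'])"
```

```text
clock: 47.1
tool_pos: [0.7111, -0.1809, 0.2086]
eef_rot: [0.657, 0.754, 0.0, 0.001]
contact_force: [0.1, 0.0, -0.4]
opening: 0.684
finger_force: 0.0
clock: 47.85
tool_pos: [0.7106, -0.1809, 0.2077]
eef_rot: [0.657, 0.754, -0.0, -0.0]
contact_force: [-0.0, 0.2, 0.9]
opening: 0.236
finger_force: 30.0
[ 710.57756013 -180.87922109] [685.33934093  -3.13046002] 179.5315843279677 lamp 93.98130305821735 0.23645132491067444 97.86687220188364 [-0.0450427   0.19667928  0.90834216]
```

```bash
python3 -m pendant '[[1,[0.4,-12.5,0],[0,0,4]],[1,[1.75,-25,0],[0,0,8]],[1,[1.75,-25,0],[0,0,8]],[1,[1.75,-25,0],[0,0,8]],[1,[1.75,-25,0],[0,0,8]],[1,[1.75,-25,0],[0,0,8]],[1,[1.75,-25,0],[0,0,8]],[1,[1.75,-25,0],[0,0,8]]]';  python3 -m pendant '[[1,[1.75,-25,0],[0,0,8]],[1,[1.75,-25,0],[0,0,8]],[1,[1.75,-25,0],[0,0,8]],[1,[0.4,-12.5,0],[0,0,4]],[1,[0,0,0],[0,0,0]],[1,[0,0,0],[0,0,0]]]';python3 -c "
from h import *
s=r.get_state();p=s['tool_pos'][:2]*1000
c=np.array([505.8,-16])+180*np.array([np.cos(np.radians(4.1)),np.sin(np.radians(4.1))]);d=p-c
print(p,np.hypot(*d),'lamp',(np.degrees(np.arctan2(d[1],d[0]))-184.1+180)%360-180,s['opening'],yaw(),s['contact_force'])
go(505.8,-16,208,4.1)"
```

```text
clock: 48.85
tool_pos: [0.5424, -0.1146, 0.2076]
eef_rot: [0.947, 0.322, -0.002, 0.001]
contact_force: [-0.4, -2.5, -1.9]
opening: 0.242
finger_force: 30.0
clock: 49.6
tool_pos: [0.5048, -0.0332, 0.2075]
eef_rot: [0.996, 0.087, -0.004, -0.0]
contact_force: [-7.8, 1.1, 6.9]
opening: 0.24
finger_force: 30.0
[504.78935628 -33.16923584] 183.0317595678592 lamp 5.345991460360096 0.23976418707138214 9.951212278476365 [-7.83319705  1.09944452  6.86489839]
shift [  4.  -16.7  -0.5] yaw 10.0 tilt [-0.49 -0.01] pos [504.8 -33.2 207.5] q7 -1.49 t 49.6
 turn z 5.9 shift after [  2.2 -17.1  -0.5]
```

```bash
python3 -m pendant '[[1,[2,-9,0],[0,0,3]],[1,[1.5,-7.5,0],[0,0,3]],[1,[0,0,0],[0,0,0]],[1,[0,0,0],[0,0,0]]]';python3 -c "
from h import *
go(505.8,-16.5,208,4.1)"
```

```text
clock: 50.1
tool_pos: [0.5026, -0.0166, 0.2075]
eef_rot: [0.999, 0.034, -0.007, -0.0]
contact_force: [-14.9, 1.4, 14.2]
opening: 0.239
finger_force: 30.0
shift [ 3.2  0.1 -0.6] yaw 3.9 tilt [-0.86 -0.02] pos [502.6 -16.6 207.5] q7 -1.59 t 50.1
 turn z -0.2 shift after [ 3.2  0.1 -0.5]
```

```bash
python3 -m pendant '[[1,[-3,0,0],[0,0,0]],[1,[0,0,0],[0,0,0]],[-1,[0,0,0],[0,0,0]],[-1,[0,0,0],[0,0,0]],[-1,[0,0,0],[0,0,0]],[-1,[0,0,-50],[0,0,0]],[-1,[0,0,-50],[0,0,0]],[-1,[0,0,0],[0,0,0]]]'; python3 -m pendant '[[-1,[0,0,0],[0,0,0]],[-1,[0,0,0],[0,0,0]]]'; python3 -c "
from look import *
img,K,M=snap('wrist');save(img,'w14.png')
go(614.7,-365,300,17)"
```

```text
clock: 51.1
tool_pos: [0.5099, -0.0171, 0.3113]
eef_rot: [0.999, 0.034, 0.005, 0.0]
contact_force: [0.5, 0.3, -0.3]
opening: 0.897
finger_force: 0.0
clock: 51.35
tool_pos: [0.5063, -0.0171, 0.3064]
eef_rot: [0.999, 0.034, -0.001, 0.0]
contact_force: [0.3, 0.2, 0.2]
opening: 1.003
finger_force: 0.0
shift [ 84.6 354.4   6.1] yaw 3.9 tilt [-0.16 -0.01] pos [506.4 -17.1 306.4] q7 -1.58 t 51.4
 turn z -13.1 shift after [  1.9 364.3   6.4]
```

View pics/w14.png

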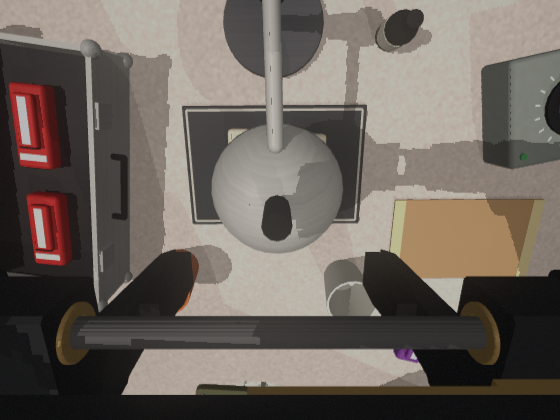

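The lamp hangs centred: the handle column 276 matches the mat's centre column of about 275. Now over to the dimmer, turning the hand half round so the full turn needs no regrip.

```bash
python3 -m pendant '[[-1,[5,25,0],[0,0,0]],[-1,[12,50,0],[0,0,0]],[-1,[14,58,0],[0,0,0]],[-1,[14,58,0],[0,0,0]],[-1,[14,58,0],[0,0,0]],[-1,[14,55,0],[0,0,0]],[-1,[11,50,0],[0,0,-10]],[-1,[0,0,0],[0,0,-10]]]'; python3 -m pendant '[[-1,[0,0,5],[0,0,-10]],[-1,[0,0,5],[0,0,-10]],[-1,[0,0,5],[0,0,-10]],[-1,[0,0,5],[0,0,-10]],[-1,[0,0,5],[0,0,-10]],[-1,[0,0,5],[0,0,-10]],[-1,[0,0,5],[0,0,-10]],[-1,[0,0,5],[0,0,-10]]]'; python3 -m pendant '[[-1,[0,0,5],[0,0,-10]],[-1,[0,0,5],[0,0,-10]],[-1,[0,0,5],[0,0,-10]],[-1,[0,0,5],[0,0,-10]],[-1,[0,0,5],[0,0,-10]],[-1,[0,0,5],[0,0,-10]],[-1,[0,0,5],[0,0,-10]],[-1,[0,0,5],[0,0,-10]]]';python3 -m pendant '[[-1,[0,0,5],[0,0,-10]],[-1,[0,0,0],[0,0,-3]],[-1,[0,0,0],[0,0,0]],[-1,[0,0,0],[0,0,0]]]';python3 -c "
from look import *
img,K,M=snap('wrist');save(img[100:300,180:400],'w15.png')
print(blobs(mask(img,(3,150,100),(18,255,255)),K,M,.09)[:2],M[:2,3])
go(615,-365,81,197)"
```

```text
clock: 52.4
tool_pos: [0.6132, -0.3703, 0.3048]
eef_rot: [0.979, 0.206, -0.002, 0.001]
contact_force: [-0.4, 0.2, 0.0]
opening: 1.001
finger_force: 0.0
clock: 53.4
tool_pos: [0.6143, -0.3645, 0.2659]
eef_rot: [0.614, 0.789, -0.0, -0.001]
contact_force: [0.4, -0.9, 0.0]
opening: 0.997
finger_force: 0.0
clock: 54.4
tool_pos: [0.6143, -0.3645, 0.226]
eef_rot: [-0.037, 0.999, 0.001, -0.001]
contact_force: [-0.5, -0.2, 0.0]
opening: 1.001
finger_force: 0.0
clock: 54.9
tool_pos: [0.6147, -0.3646, 0.2221]
eef_rot: [-0.146, 0.989, 0.0, -0.0]
contact_force: [0.5, 0.7, -0.0]
opening: 0.999
finger_force: 0.0
[(2034, [281.0, 198.0], (612.5, -364.1), -19.4, (52, 46))] [ 0.54180391 -0.38733699]
shift [ -0.2  -0.5 141.3] yaw -163.2 tilt [-0.03  0.01] pos [ 614.8 -364.6  222.3] q7 1.85 t 55.0
 turn z -0.2 shift after [-1.000e-01 -5.000e-01  1.413e+02]
```

View pics/w15.png

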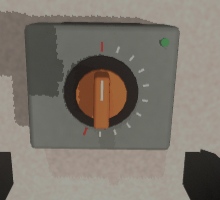

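The pointer is at the off mark (102,47), with the bar at crop (102,100), about 3.5 mm to the tool's +y. I'll shift by that, then descend and grip.

```bash
python3 -m pendant '[[-1,[0,3,20],[0,0,0]],[-1,[0,0,35],[0,0,0]],[-1,[0,0,35],[0,0,0]],[-1,[0,0,30],[0,0,0]],[-1,[0,0,15],[0,0,0]],[-1,[0,0,6],[0,0,0]],[-1,[0,0,0],[0,0,0]],[1,[0,0,0],[0,0,0]]]' 20;  python3 -m pendant '[[1,[0,0,0],[0,0,0]],[1,[0,0,0],[0,0,0]],[1,[0,0,0],[0,0,0]],[1,[0,0,0],[0,0,0]],[1,[0,0,0],[0,0,0]],[1,[0,0,0],[0,0,0]],[1,[0,0,0],[0,0,0]],[1,[0,0,0],[0,0,0]]]'; python3 -m pendant '[[1,[0,0,0],[0,0,0]],[1,[0,0,0],[0,0,0]]]'
python3 -c "
from h import *
go(615,-361.5,81,197)"
```

```text
clock: 55.95
tool_pos: [0.6148, -0.362, 0.0831]
eef_rot: [-0.147, 0.989, -0.001, 0.001]
contact_force: [-0.9, -0.2, 0.2]
opening: 0.914
finger_force: 0.0
clock: 56.95
tool_pos: [0.6139, -0.3615, 0.0817]
eef_rot: [-0.147, 0.989, 0.0, -0.0]
contact_force: [-0.3, 1.4, 0.0]
opening: 0.153
finger_force: 20.0
clock: 57.2
tool_pos: [0.6139, -0.3615, 0.0817]
eef_rot: [-0.147, 0.989, 0.0, -0.0]
contact_force: [-0.7, 1.1, 0.2]
opening: 0.157
finger_force: 20.0
shift [-1.  -0.3  0.7] yaw -163.1 tilt [-0.01  0.02] pos [ 613.9 -361.5   81.7] q7 1.75 t 57.2
 turn z -0.1 shift after [-1.  -0.3  0.7]
```

```bash
A='s'; python3 -m pendant '[[1,[0,0,0],[0,0,8]],[1,[0,0,0],[0,0,8]],[1,[0,0,0],[0,0,8]],[1,[0,0,0],[0,0,8]],[1,[0,0,0],[0,0,8]],[1,[0,0,0],[0,0,8]],[1,[0,0,0],[0,0,8]],[1,[0,0,0],[0,0,8]]]'; python3 -m pendant '[[1,[0,0,0],[0,0,8]],[1,[0,0,0],[0,0,8]],[1,[0,0,0],[0,0,8]],[1,[0,0,0],[0,0,8]],[1,[0,0,0],[0,0,8]],[1,[0,0,0],[0,0,8]],[1,[0,0,0],[0,0,8]],[1,[0,0,0],[0,0,8]]]'; python3 -m pendant '[[1,[0,0,0],[0,0,8]],[1,[0,0,0],[0,0,8]],[1,[0,0,0],[0,0,8]],[1,[0,0,0],[0,0,8]],[1,[0,0,0],[0,0,8]],[1,[0,0,0],[0,0,8]],[1,[0,0,0],[0,0,8]],[1,[0,0,0],[0,0,0]]]'
python3 -c "
from h import *
s=r.get_state();print(s['moment'],s['q'][6]);go(615,-361.5,81,-2)"
```

```text
clock: 58.2
tool_pos: [0.614, -0.3613, 0.0817]
eef_rot: [0.401, 0.916, 0.0, -0.0]
contact_force: [0.2, 0.4, 0.5]
opening: 0.16
finger_force: 20.0
clock: 59.2
tool_pos: [0.6142, -0.3613, 0.0818]
eef_rot: [0.826, 0.564, 0.0, -0.0]
contact_force: [0.4, 1.3, 0.4]
opening: 0.157
finger_force: 20.0
clock: 60.2
tool_pos: [0.6143, -0.3615, 0.0817]
eef_rot: [0.994, 0.113, 0.0, 0.0]
contact_force: [0.9, 1.3, 0.5]
opening: 0.155
finger_force: 20.0
[ 0.11406672 -0.02198234 -0.02638273] -0.8606134149940086
shift [0.7 0.2 0.7] yaw 13.0 tilt [ 0.   -0.02] pos [ 614.3 -361.5   81.7] q7 -0.86 t 60.2
 turn z 15.0 shift after [0.7 0.  0.7]
```

```bash
python3 -m pendant '[[1,[0,0,0],[0,0,6]],[1,[0,0,0],[0,0,6]],[1,[0,0,0],[0,0,4]],[1,[0,0,0],[0,0,0]],[1,[0,0,0],[0,0,0]]]';python3 -c "
from h import *
s=r.get_state();print(s['moment'],yaw())";python3 -m pendant '[[1,[0,0,0],[0,0,3]],[1,[0,0,0],[0,0,2]],[1,[0,0,0],[0,0,0]],[1,[0,0,0],[0,0,0]]]';python3 -c "
from h import *
s=r.get_state();print(s['moment'],yaw())"
```

```text
clock: 60.82
tool_pos: [0.6143, -0.3615, 0.0817]
eef_rot: [1.0, -0.026, 0.0, -0.0]
contact_force: [1.8, 1.2, -0.6]
opening: 0.157
finger_force: 20.0
[ 0.24410784 -0.1528474   0.00933011] -2.986323191598379
clock: 61.32
tool_pos: [0.614, -0.3615, 0.0818]
eef_rot: [0.998, -0.07, -0.0, -0.0]
contact_force: [-0.4, 1.8, 0.1]
opening: 0.162
finger_force: 20.0
[0.3374239  0.08582545 0.48634096] -8.055881796493445
```

```bash
python3 -m pendant '[[-1,[0,0,0],[0,0,0]],[-1,[0,0,0],[0,0,0]],[-1,[0,0,0],[0,0,0]],[-1,[0,0,0],[0,0,0]],[-1,[0,0,-40],[0,0,0]],[-1,[0,0,-60],[0,0,0]],[-1,[0,0,-60],[0,0,0]],[-1,[-40,0,0],[0,0,0]]]'; python3 -m pendant '[[-1,[-30,0,0],[0,0,0]],[-1,[0,0,0],[0,0,0]],[-1,[0,0,0],[0,0,0]]]';python3 -c "
from look import *
img,K,M=snap('wrist');t,_,_=snap('top')
save(np.hstack([cv2.resize(img[0:280,40:400],(400,311)),cv2.resize(t[120:276,60:260],(400,311))]),'w16.png')"
```

```text
clock: 62.32
tool_pos: [0.5798, -0.3578, 0.2477]
eef_rot: [0.998, -0.07, 0.007, 0.003]
contact_force: [-0.7, 0.5, -1.6]
opening: 1.001
finger_force: 0.0
clock: 62.7
tool_pos: [0.5457, -0.3518, 0.2419]
eef_rot: [0.997, -0.071, 0.001, 0.0]
contact_force: [0.8, 0.0, -0.0]
opening: 0.998
finger_force: 0.0
```

View pics/w16.png

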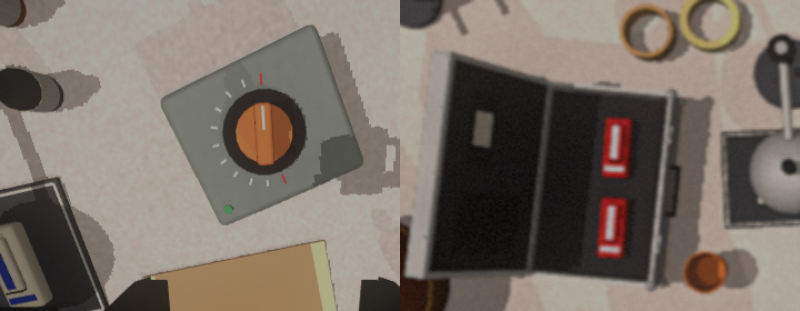

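The pointer (262,115) is on the full mark (262,78), and both red covers lie in the case. One last check that the cream covers are still in place on the mat.

```bash
python3 -c "
from look import *
for b in covers('blue',.034)[:5]:print(b)
img,K,M=snap('scene')
m=cv2.morphologyEx(mask(img,(100,110,50),(130,255,255)),cv2.MORPH_CLOSE,np.ones((3,3)))
print([b for b in blobs(m,K,M,.034,5) if abs(b[2][0]-505)<100 and abs(b[2][1]+17)<180])
for p in [(.5153,-.0607),(.516,.029)]: print(proj(K,M,(*p,.034)))
save(cv2.resize(img[200:340,200:400],(800,560)),'s17.png')"
```

```text
(388, [48.0, 251.0], (505.9, -68.8), 0.2, (71, 30))
(195, [544.0, 41.0], (651.8, -638.1), 51.0, (43, 6))
[(23, [303.0, 285.0], (514.1, 28.9), 3.8, (49, 7)), (8, [281.0, 264.0], (524.8, -59.2), 2.5, (26, 6)), (5, [316.0, 279.0], (475.4, 31.1), -86.0, (24, 2))]
(np.float64(283.7384072812611), np.float64(262.2735621267161))
(np.float64(302.2147244128171), np.float64(285.01684948820173))
```

View pics/s17.png

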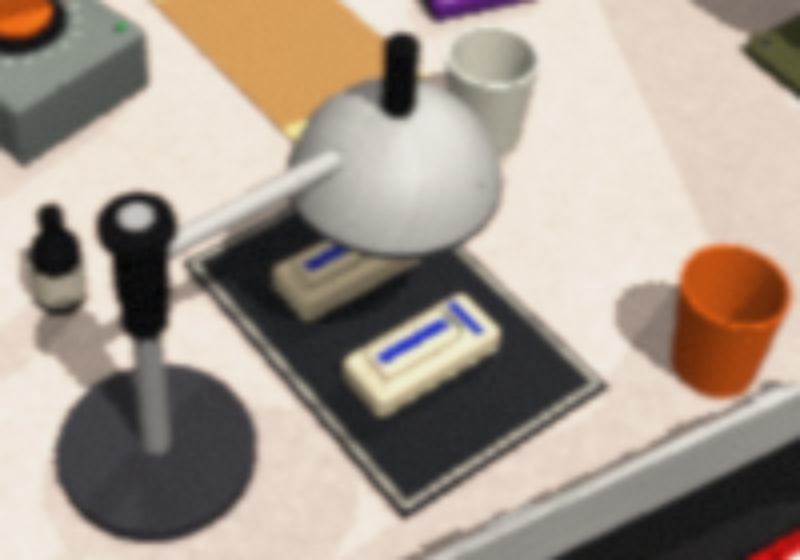

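Both cream covers lie on the mat at (345,270) and (420,355), with the lamp above them.

```bash
python3 -c "
from plant import r
print(r.finish_job())"
```

```text
the job is handed in; nothing more can be done
None
```

The job is done and handed in: both red covers (there was no third) are in the case, both cream covers are on the mat painted side up, the lamp is back centred over the mat, and the dimmer is turned up to its full stop.

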